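# Clear the engraver's plate and put the gravers away

## Task

Clear up the engraver's bench. Pick up the scraper block, hold it down on the plate and wipe all the copper chips off the plate into the steel scrap pan (never touch chips lying on the plate with the fingers), then lay the scraper back flat on the leather mat. Lay each graver flat in the tray trough of its own handle colour with its steel tip pointing away from the robot, whenever you like, and leave the cup, jar, sugar bowl and oilstone where they are.

Things in the scene. Friction and masses are not known exactly. Their poses are not given: they have to be found in the camera images.
- plate (a point): centre of the top face of the engraving plate: a dull grey-green plate with thin copper rings, 180 mm along x by 180 mm along y, no rim, on a fixed wooden block; its top is 40 mm above the table. z up; -x points to the scrap pan, a fixed steel pan against the plate's -x edge: inside from x = -90 to -184 mm and 192 mm along y, its floor 36 mm and its three wall tops 18 mm below the plate's top
- scraper: scraper block, wood with brass strips along its four long edges: 130 mm long (its y) with a square section 46 x 46 mm (x, z), any long face may be down; origin at its centre; 0.25 kg. Held with the fingertips at least 15 mm above its underside, they pass over the chips
- mat: dark brown leather mat fixed to the table, 330 mm (x) by 240 mm (y), 2 mm thick, origin at the centre of its underside; the scraper and gravers start on it
- chip0: loose L-shaped copper chip (offcut), about 34 mm (x) by 24 mm (y), 8 mm thick, origin about its centre on the underside, lying on the plate (None when absent)
- chip1: loose L-shaped copper chip (offcut), about 32 mm (x) by 23 mm (y), 8 mm thick, origin about its centre on the underside, lying on the plate (None when absent)
- chip2: loose L-shaped copper chip (offcut), about 30 mm (x) by 22 mm (y), 8 mm thick, origin about its centre on the underside, lying on the plate (None when absent)
- chip3: loose L-shaped copper chip (offcut), about 28 mm (x) by 21 mm (y), 8 mm thick, origin about its centre on the underside, lying on the plate (None when absent)
- chip4: loose L-shaped copper chip (offcut), about 26 mm (x) by 20 mm (y), 8 mm thick, origin about its centre on the underside, lying on the plate (None when absent)
- graver_red: graver with a red square handle, 150 mm long along x: handle 24 x 24 mm from x = -60 to +20 mm, thin steel shank 10 x 10 mm from +20 to +90 mm; origin on its axis, 12 mm above what the handle lies on; centre of mass at x = -10 mm (None when absent)
- red_tip (a point): steel tip of the red graver (x = +90 mm on its axis; None when absent)
- red_floor (a point): centre of the inner floor of the red trough, a tray compartment fixed on a wooden tray base: inside 176 mm along x by 36 mm along y, walls 4 mm thick and 9 mm above this floor; troughs lie side by side 58 mm apart, z up, x points away from the robot (the way the tips must point)
- graver_yellow: graver with a yellow square handle, 150 mm long along x: handle 24 x 24 mm from x = -60 to +20 mm, thin steel shank 10 x 10 mm from +20 to +90 mm; origin on its axis, 12 mm above what the handle lies on; centre of mass at x = -10 mm (None when absent)
- yellow_tip (a point): steel tip of the yellow graver (x = +90 mm on its axis; None when absent)
- yellow_floor (a point): centre of the inner floor of the yellow trough, a tray compartment fixed on a wooden tray base: inside 176 mm along x by 36 mm along y, walls 4 mm thick and 9 mm above this floor; troughs lie side by side 58 mm apart, z up, x points away from the robot (the way the tips must point)
- graver_blue: graver with a blue square handle, 150 mm long along x: handle 24 x 24 mm from x = -60 to +20 mm, thin steel shank 10 x 10 mm from +20 to +90 mm; origin on its axis, 12 mm above what the handle lies on; centre of mass at x = -10 mm (None when absent)
- blue_tip (a point): steel tip of the blue graver (x = +90 mm on its axis; None when absent)
- blue_floor (a point): centre of the inner floor of the blue trough, a tray compartment fixed on a wooden tray base: inside 176 mm along x by 36 mm along y, walls 4 mm thick and 9 mm above this floor; troughs lie side by side 58 mm apart, z up, x points away from the robot (the way the tips must point)
- graver_green: graver with a green square handle, 150 mm long along x: handle 24 x 24 mm from x = -60 to +20 mm, thin steel shank 10 x 10 mm from +20 to +90 mm; origin on its axis, 12 mm above what the handle lies on; centre of mass at x = -10 mm (None when absent)
- green_tip (a point): steel tip of the green graver (x = +90 mm on its axis; None when absent)
- green_floor (a point): centre of the inner floor of the green trough, a tray compartment fixed on a wooden tray base: inside 176 mm along x by 36 mm along y, walls 4 mm thick and 9 mm above this floor; troughs lie side by side 58 mm apart, z up, x points away from the robot (the way the tips must point)
- cup: copper cup, 70 mm wide, 70 mm high; a bystander to leave alone; origin at its underside
- jar: amber jar with a brass lid, 64 mm wide, 100 mm high; a bystander to leave alone; origin at its underside
- sugar_bowl: copper sugar bowl with lid, 80 mm wide, 95 mm high; a bystander to leave alone; origin at its underside
- oilstone: grey oilstone 60 x 150 x 20 mm; a bystander to leave alone; origin at its underside
Not all that is in view belongs to the job. What is shaped like the graver_blue but pink is not meant.

How it is judged:
On the way, in this order (a step that is already met when the one before it is completed fails the run):
1. the scraper block is down on the plate (underside within 5 mm of it) (x of scraper in the frame of plate between -0.12 and 0.12 m and y of scraper in the frame of plate between -0.12 and 0.12 m and z of scraper in the frame of plate between 0.015 and 0.028 m), for 0.2 s.
2. every chip is in the scrap pan (x of chip0 in the frame of plate between -0.19 and -0.088 m and y of chip0 in the frame of plate between -0.1 and 0.1 m and z of each of chip0, chip1, chip2, chip3, chip4 in the frame of plate below -0.004 m and x of chip1 in the frame of plate between -0.19 and -0.088 m and y of chip1 in the frame of plate between -0.1 and 0.1 m and x of chip2 in the frame of plate between -0.19 and -0.088 m and y of chip2 in the frame of plate between -0.1 and 0.1 m and x of chip3 in the frame of plate between -0.19 and -0.088 m and y of chip3 in the frame of plate between -0.1 and 0.1 m and x of chip4 in the frame of plate between -0.19 and -0.088 m and y of chip4 in the frame of plate between -0.1 and 0.1 m), for 0.2 s.
At the end, for the whole second after the job is handed in: every chip lies in the scrap pan, below the plate's top; the scraper lies on a long face on the mat, its centre within the mat's outline; each graver present lies flat on the floor of the trough of its colour, between its walls, tip pointing away from the robot; everything released and at rest (all of step 2 and x of scraper in the frame of mat between -0.165 and 0.165 m and y of scraper in the frame of mat between -0.12 and 0.12 m and z of scraper in the frame of mat below 0.03 m and linear speed of each of scraper, graver_red, graver_yellow, graver_blue, graver_green below 0.02 m/s and x of graver_red in the frame of red_floor between -0.05 and 0.02 m and y of graver_red in the frame of red_floor between -0.012 and 0.012 m and y of red_tip in the frame of red_floor between -0.014 and 0.014 m and x of red_tip in the frame of red_floor above 0.04 m and z of graver_red in the frame of red_floor below 0.018 m and z of red_tip in the frame of red_floor below 0.02 m and x of graver_yellow in the frame of yellow_floor between -0.05 and 0.02 m and y of graver_yellow in the frame of yellow_floor between -0.012 and 0.012 m and y of yellow_tip in the frame of yellow_floor between -0.014 and 0.014 m and x of yellow_tip in the frame of yellow_floor above 0.04 m and z of graver_yellow in the frame of yellow_floor below 0.018 m and z of yellow_tip in the frame of yellow_floor below 0.02 m and x of graver_blue in the frame of blue_floor between -0.05 and 0.02 m and y of graver_blue in the frame of blue_floor between -0.012 and 0.012 m and y of blue_tip in the frame of blue_floor between -0.014 and 0.014 m and x of blue_tip in the frame of blue_floor above 0.04 m and z of graver_blue in the frame of blue_floor below 0.018 m and z of blue_tip in the frame of blue_floor below 0.02 m and x of graver_green in the frame of green_floor between -0.05 and 0.02 m and y of graver_green in the frame of green_floor between -0.012 and 0.012 m and y of green_tip in the frame of green_floor between -0.014 and 0.014 m and x of green_tip in the frame of green_floor above 0.04 m and z of graver_green in the frame of green_floor below 0.018 m and z of green_tip in the frame of green_floor below 0.02 m); the robot touches nothing.
It fails at once if the fingers touch a chip that is on the plate ((contact force between the fingers and chip0 above 0.5 N and z of chip0 in the frame of plate above -0.003 m) or (contact force between the fingers and chip1 above 0.5 N and z of chip1 in the frame of plate above -0.003 m) or (contact force between the fingers and chip2 above 0.5 N and z of chip2 in the frame of plate above -0.003 m) or (contact force between the fingers and chip3 above 0.5 N and z of chip3 in the frame of plate above -0.003 m) or (contact force between the fingers and chip4 above 0.5 N and z of chip4 in the frame of plate above -0.003 m)).
It fails at once if a bystander is moved by more than 40 mm (distance of any of cup, jar, sugar_bowl, oilstone from where it was at the start of the episode above 0.04 m).
Of chip0, chip1, chip2, chip3, chip4 only 3 to 5 are there at a start; the rules pass over those that are not, and their reading is None.
Of graver_red, graver_yellow, graver_blue, graver_green only 3 to 4 are there at a start; the rules pass over those that are not, and their reading is None.
At some moment in a run one of graver_red, graver_yellow, graver_blue, graver_green may be knocked a few centimetres aside while the robot is not near it.
Once in a run the grip may slacken for a moment while it holds something.
It also fails if it takes over 210 s, if anything falls off the work surface, if the arm or the gripper's body presses on something with over 40 N, if the wrist force passes 120 N, or if a joint passes its speed limit or range.

## Robot

A 6-joint arm with a two-finger parallel gripper is mounted at the origin on the work surface. World frame = base frame: x ahead of the robot, y to its left, z up, the work surface at z = 0. Lengths are in m, angles in rad, forces in N, time in s.
With the tool pointing down it reaches from about 0.25 to 0.725 m from the base axis. Payload 4 kg.
Tool frame: the origin (TCP) lies on the mounting face of the last link; the fingertips stand 173 mm ahead of it and the grasp point (between the pads) lies 155 mm ahead of it; z points along the fingers, y is the line along which they close (so a half turn about z gives the same grasp; the last joint's range is limited). The gripper opens to 85 mm and grips with 20 to 120 N. Pads are 22 mm wide; open, the fingers measure 114 mm over their backs; the gripper's body (76 mm by 85 mm) begins 54 mm behind the grasp point. The pads swing forward as they close: fully open they stand 13 mm farther back than shut.
Start: joints at [1.134, 0.241, 0.005, 1.335, 0, 1.571], TCP at [0.212, 0.453, 0.405] pointing down, gripper open.
Joint ranges: [-2.72, 2.72], [-1.05, 1.87], [-1.09, 1.28], [-1.99, 2.15], [-1.42, 1.44], [-3.14, 3.14]. Speed limits (rad/s): [2.79, 2.79, 3.14, 3.14, 3.14, 3.14].

## Interface

Orientations are given as a unit quaternion [w, x, y, z].
In Python, from station import observe, read_camera, hand_in gives the robot as it stands.
- The arm moves only by the tool arm_command, never from a script. Its argument "deltas" is a list of rows, each a list of 2 entries, a list of its own where there are three numbers: the shift along the tool's x, y, z as a fraction of full scale, then the turn about the tool's z as a fraction of full scale. In form: [[[x, y, z], yaw], ...]. A call has 1 to 8 rows; each row is the pose to reach, as a shift and turn from the pose commanded when the call began, along the tool's axes at that moment, turning the shorter way round; what a row does not reach only later rows make up. Full scale, the value 1, is 750 mm for a shift and 180 degrees for a turn. A row lasts 1/10 s, in which the tool goes at most 50 mm and 8.59 degrees, less where a joint would pass 70% of its speed; a pose out of reach is approached as far as the arm can. A call with a number of a shift or a turn outside -1 to 1 is refused whole. A call with a gripper value outside its range is refused whole. "grip" is the closure, from -1 (fully open) to 1 (shut), set as the call begins (left out, the last holds). The fingers move at their own pace and stop on an object; "newtons" is the grip in N (left out, the last holds). Time passes only in rows, so rows that repeat a pose let the fingers close. It gives the time, the measured TCP pose, the force, the opening and the grip force at its end, in the units of the state.
- observe(): the state, without advancing time (a new reading comes with each control period).
- read_camera(name): name is "scene" or "top" or "wrist"; returns a dict with "image" (384x512x3 uint8, red, green, blue), "depth" (384x512 float32, m along the optical axis (not along the pixel's ray), 0 where there is no reading), "mtx" (3x3 intrinsics, pixels), "camera_from_world" (4x4, takes a point from world to camera coordinates); the wrist camera has in their place "T_tool_cam" (4x4, takes a point from camera to tool coordinates, whose origin is the TCP and whose axes are the flange's). Camera axes: x right, y up, looking along -z (the intrinsics and any distortion apply to the point x, -y, -z); pixel columns grow to the right and rows downward; lengths in m; the calibration is good to about 2 mm. A picture is of the moment at which its call begins: read the wrist's pose just before it.
- hand_in(): hands the job in; it is judged then, once.
The state is a dict: "time_s": time; "qpos": joint angles; "qd": joint speeds; "joint_torque": joint torques, N m; "ee_pos": TCP position; "tool_rot": TCP orientation; "contact_force": force on the tool from outside, world axes, zero at the start; "moment": the same for the moment, N m; "opening": opening from 0.0 (shut) to 1.0 (fully open); "finger_force": force on a finger pad.
Only numpy, scipy, OpenCV 4.12 (cv2) and the standard library are available. Lean on these libraries where they do the work, as an engineer would, in place of code of your own. Each camera call takes 0.05 s, during which the arm holds its last target. There are 200 camera calls.

## Working session

There is one attempt and no reset: what is moved stays moved. The work goes in short steps, Python scripts to look and compute and a tool call to move; the robot and the scene stay as the last step left them, time stands still between calls to the robot, and variables do not carry over. Pictures are saved under pics/ and viewed, at most 16 in all, crops included, and the job is handed in when it is done.

Besides the shell and the picture viewer there is one more tool, called after ">>>" as a command line: name --argument value ..., lists and objects as JSON in quotes. arm_command: Moves the arm, as the interface text tells. Its arguments: {"type":"object","properties":{"deltas":{"type":"array"},"grip":{"type":"number"},"newtons":{"type":"number"}},"required":["deltas"]}

```bash
ls; mkdir -p pics
cat > h.py <<'E'
import numpy as np, cv2
from station import observe, read_camera, hand_in
from scipy.spatial.transform import Rotation as R
def T_tool(s):
    T=np.eye(4); q=s['tool_rot']; T[:3,:3]=R.from_quat([q[1],q[2],q[3],q[0]]).as_matrix(); T[:3,3]=s['ee_pos']; return T
def cam(n):
    s=observe(); c=read_camera(n)
    c['W']=T_tool(s)@c['T_tool_cam'] if n=='wrist' else np.linalg.inv(c['camera_from_world'])
    return c
def pts(c):
    "world xyz per pixel from depth"
    d=c['depth']; h,w=d.shape; v,u=np.mgrid[:h,:w]; K=c['mtx']
    P=np.stack([(u-K[0,2])/K[0,0]*d,-(v-K[1,2])/K[1,1]*d,-d],-1)
    return P@c['W'][:3,:3].T+c['W'][:3,3]
def save(c,n): cv2.imwrite('pics/'+n,c['image'][:,:,::-1])
def ray(c,uv,z):
    K=c['mtx'];d=c['W'][:3,:3]@np.array([(uv[0]-K[0,2])/K[0,0],-(uv[1]-K[1,2])/K[1,1],-1.]);o=c['W'][:3,3]
    return o+d*(z-o[2])/d[2]
E
python3 - <<'E'
from h import *
import pickle
s=observe();print(s['ee_pos'],s['tool_rot'],s['opening']);print(T_tool(s)[:3,:3].round(3))
for n in('top','scene'):
    c=cam(n);save(c,n+'0.png');pickle.dump(c,open(n+'0.pkl','wb'));print(n,c['mtx'],c['W'].round(3))
E
```

```text
pics
[0.21141507 0.45280357 0.40380386] [-2.23926292e-04  2.16681963e-01  9.76241671e-01 -1.03724943e-03] 1.0030369977655635
[[-0.906  0.423 -0.001]
 [ 0.423  0.906 -0.002]
 [-0.    -0.002 -1.   ]]
top [[376.29850072   0.         255.26128849]
 [  0.         376.29850072 194.63687045]
 [  0.           0.           1.        ]] [[-0.019  0.987 -0.16   0.326]
 [-1.    -0.015  0.022  0.081]
 [ 0.019  0.161  0.987  1.3  ]
 [ 0.     0.     0.     1.   ]]
scene [[432.36480632   0.         254.4855184 ]
 [  0.         432.36480632 191.62247574]
 [  0.           0.           1.        ]] [[-0.478 -0.591  0.65   1.375]
 [ 0.878 -0.326  0.35   0.523]
 [ 0.005  0.738  0.675  0.922]
 [ 0.     0.     0.     1.   ]]
```

View pics/top0.png

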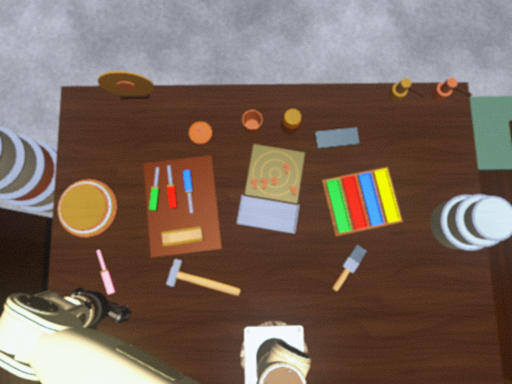

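View pics/scene0.png

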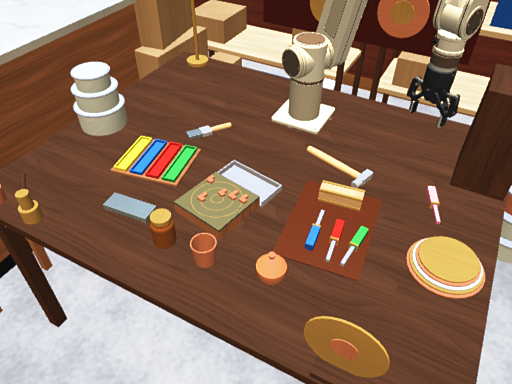

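The top view shows the plate at (275,172) with about 5 chips. The pan is at (268,214), on the robot side. The mat holds green (155,188), red (171,187) and blue (188,190), plus the scraper at (182,236). There is no yellow graver. The troughs run green, red, blue, yellow around (362,200).

```bash
cat > m.py <<'E'
from h import *
import pickle
def rect(P2):
    (c,s,a)=cv2.minAreaRect(P2.astype(np.float32).reshape(-1,1,2)); 
    if s[0]<s[1]: s=s[::-1]; a+=90
    return np.round(c,4),np.round(s,3),round((a+90)%180-90,1)
def comps(m,lo=15):
    n,l,st,ce=cv2.connectedComponentsWithStats(m.astype(np.uint8))
    return [(l==i) for i in range(1,n) if st[i,4]>=lo]
E
python3 - <<'E'
from m import *
c=pickle.load(open('top0.pkl','rb'));P=pts(c);hsv=cv2.cvtColor(c['image'],cv2.COLOR_RGB2HSV);H,S,V=[hsv[...,i].astype(int) for i in range(3)]
u=np.arange(512)[None]+np.zeros((384,1));v=np.arange(384)[:,None]+np.zeros((1,512))
def rep(name,m,lo=15):
    for q in comps(m,lo):
        print(name,q.sum(),int(u[q].mean()),int(v[q].mean()),*rect(P[q][:,:2]),'z',np.percentile(P[q][:,2],[10,50,90]).round(4))
box=lambda a,b,d,e:(u>a)&(u<b)&(v>d)&(v<e)
sat=(S>150)&(V>90)
mat=box(140,225,150,260)
for n,h in(('red',(H<6)|(H>174)),('green',(H>45)&(H<75)),('blue',(H>98)&(H<120)),('yellow',(H>26)&(H<34))):
    rep(n,h&sat&(V>110)&(box(145,215,160,215)|box(320,405,160,240)))
rep('scraper',mat&(P[...,2]>.035)&(P[...,2]<.06))
rep('plate',box(235,315,135,250)&(P[...,2]>.03)&(P[...,2]<.06),200)
rep('chips',box(240,310,140,205)&(S>120)&(H<14)&(V>120),4)
rep('pan',box(230,305,190,240)&(S<90)&(V>110),100)
rep('tray',box(315,410,160,240)&(P[...,2]>.006)&(P[...,2]<.06),100)
rep('mat',box(130,230,150,262)&(H<12)&(V<130)&(S>120),1000)
for p in [(30,280),(350,300)]: print(P[p[1],p[0]])
I=cv2.resize(c['image'][130:270,130:420],None,fx=2.7,fy=2.7,interpolation=cv2.INTER_CUBIC);cv2.imwrite('pics/crop.png',I[:,:,::-1])
E
```

```text
red 688 354 202 [ 0.4618 -0.1058] [0.424 0.184] -77.3 z [0.0092 0.0132 0.0218]
red 181 171 197 [0.5296 0.3406] [0.074 0.031] 6.9 z [0.0076 0.0264 0.03  ]
green 685 338 205 [ 0.4563 -0.0779] [0.369 0.182] -76.8 z [0.0092 0.0132 0.021 ]
green 168 153 199 [0.5245 0.4033] [0.074 0.032] -5.3 z [0.0206 0.0266 0.0298]
blue 131 187 179 [0.4632 0.202 ] [0.364 0.046] 34.1 z [0.0233 0.0271 0.0298]
blue 604 370 198 [ 0.4663 -0.1351] [0.484 0.178] -77.1 z [0.0089 0.0127 0.0197]
yellow 711 386 195 [ 0.4733 -0.164 ] [0.541 0.185] -77.8 z [0.0091 0.0133 0.021 ]
scraper 566 181 235 [0.396  0.2981] [0.131 0.047] -82.6 z [0.0439 0.0475 0.0512]
plate 2719 274 173 [ 0.6056 -0.0161] [0.182 0.18 ] -10.7 z [0.0381 0.0415 0.0461]
chips 39 286 167 [ 0.6205 -0.0514] [0.03 0.02] -15.9 z [0.047  0.0489 0.0515]
chips 30 274 180 [ 0.5764 -0.0118] [0.025 0.014] -1.6 z [0.0448 0.0488 0.0518]
chips 37 253 182 [0.5687 0.058 ] [0.028 0.017] -1.3 z [0.0446 0.0491 0.0513]
chips 41 264 182 [0.4541 0.0458] [0.266 0.021] -10.7 z [0.0462 0.0482 0.0516]
chips 34 293 189 [ 0.5408 -0.0766] [0.025 0.017] -4.0 z [0.0471 0.0489 0.0516]
pan 1831 267 213 [0.4198 0.0185] [0.209 0.208] 79.8 z [0.0015 0.0054 0.0162]
tray 3735 361 200 [ 0.5107 -0.3192] [0.245 0.207] -80.4 z [0.0081 0.0123 0.0206]
mat 3897 180 203 [0.5059 0.285 ] [0.4   0.398] 1.6 z [-0.0022  0.0012  0.0046]
[ 0.23122651  1.12698995 -0.56783192]
[ 0.1725512  -0.26122315 -0.00396367]
```

View pics/crop.png

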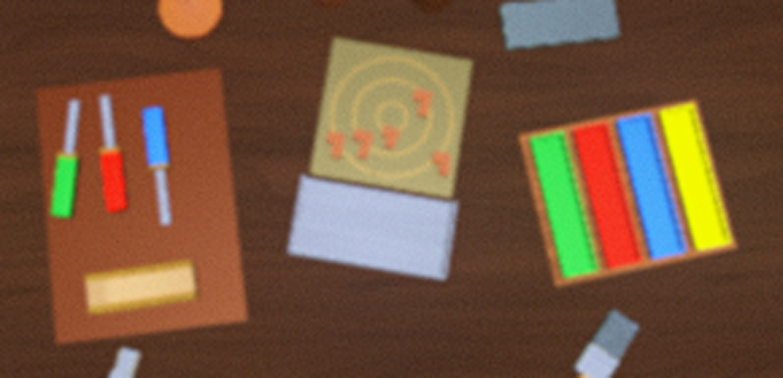

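```bash
cat >> h.py <<'E'
def phi_of(s): y=T_tool(s)[:3,1]; return np.degrees(np.arctan2(y[1],y[0]))
def plan(wps,start=None):
    "wps: (x,y,tcp z,phi deg); prints the fractions, each from the one before"
    s=observe(); p=np.array(s['ee_pos']);f=phi_of(s)
    print('now',p.round(4),round(f,2),'t',round(s['time_s'],1),'open',round(s['opening'],3),'F',np.round(s['contact_force'],1),'q6',round(s['qpos'][5],2))
    for w in wps:
        d=np.array(w[:3])-p;a=np.radians(f);df=(w[3]-f+180)%360-180
        print([[round((-d[0]*np.sin(a)+d[1]*np.cos(a))/.75,4),round((d[0]*np.cos(a)+d[1]*np.sin(a))/.75,4),round(-d[2]/.75,4)],round(-df/180,4)], 'd=%.3f'%np.linalg.norm(d),'r=%.3f'%np.hypot(*w[:2]))
        p=np.array(w[:3]);f=w[3]
E
python3 - <<'E'
from m import *
c=pickle.load(open('top0.pkl','rb'));P=pts(c);hsv=cv2.cvtColor(c['image'],cv2.COLOR_RGB2HSV);H,S,V=[hsv[...,i].astype(int) for i in range(3)]
ok=c['depth']>.3
u=np.arange(512)[None]+np.zeros((384,1));v=np.arange(384)[:,None]+np.zeros((1,512))
box=lambda a,b,d,e:(u>a)&(u<b)&(v>d)&(v<e)
def rep(name,m,lo=15):
    for q in comps(m&ok,lo): print(name,q.sum(),int(u[q].mean()),int(v[q].mean()),*rect(P[q][:,:2]),np.median(P[q],0).round(3),'zmax',np.percentile(P[q][:,2],95).round(3))
for n,h in(('red',(H<6)|(H>174)),('green',(H>45)&(H<75)),('blue',(H>98)&(H<120)),('yellow',(H>26)&(H<34))):
    rep(n,h&(S>150)&(V>110)&(box(145,215,160,215)|box(320,405,160,240)))
rep('tall',box(180,310,100,150)&(P[...,2]>.03),10)
rep('chips',box(240,310,140,205)&(S>120)&(H<14)&(V>120),4)
rep('tray',box(315,410,160,240)&(P[...,2]>.006)&(P[...,2]<.06),100)
rep('mat',box(130,230,150,262)&(H<12)&(V<130)&(S>120),1000)
plan([(.396,.298,.30,7.4),(.396,.298,.192,7.4),(.396,.298,.30,7.4)])
E
```

```text
red 685 354 202 [ 0.5033 -0.2902] [0.183 0.045] 11.0 [ 0.503 -0.291  0.013] zmax 0.023
red 181 171 197 [0.5296 0.3406] [0.074 0.031] 6.9 [0.528 0.337 0.026] zmax 0.031
green 679 338 205 [ 0.4925 -0.2336] [0.182 0.044] 11.2 [ 0.491 -0.235  0.013] zmax 0.023
green 168 153 199 [0.5245 0.4033] [0.074 0.032] -5.3 [0.523 0.399 0.027] zmax 0.031
blue 130 187 179 [0.5883 0.2858] [0.068 0.023] 7.7 [0.588 0.286 0.027] zmax 0.031
blue 599 370 198 [ 0.5151 -0.347 ] [0.178 0.044] 10.6 [ 0.514 -0.348  0.013] zmax 0.022
yellow 710 386 195 [ 0.5256 -0.4054] [0.185 0.047] 11.4 [ 0.524 -0.407  0.013] zmax 0.023
tall 356 291 120 [ 0.7814 -0.074 ] [0.059 0.058] 7.6 [ 0.773 -0.073  0.098] zmax 0.104
tall 208 252 119 [0.7875 0.0596] [0.068 0.068] 15.7 [0.802 0.059 0.06 ] zmax 0.073
tall 428 200 132 [0.7507 0.2389] [0.078 0.077] 18.7 [0.743 0.236 0.06 ] zmax 0.088
tall 115 264 147 [6.983e-01 2.000e-04] [0.114 0.021] 88.7 [0.694 0.023 0.041] zmax 0.044
chips 39 286 167 [ 0.6205 -0.0514] [0.03 0.02] -15.9 [ 0.626 -0.054  0.049] zmax 0.052
chips 30 274 180 [ 0.5764 -0.0118] [0.025 0.014] -1.6 [ 0.579 -0.012  0.049] zmax 0.052
chips 37 253 182 [0.5687 0.058 ] [0.028 0.017] -1.3 [0.573 0.056 0.049] zmax 0.052
chips 40 264 182 [0.5689 0.0257] [0.031 0.021] -19.1 [0.575 0.022 0.048] zmax 0.052
chips 34 293 189 [ 0.5408 -0.0766] [0.025 0.017] -4.0 [ 0.544 -0.078  0.049] zmax 0.052
tray 3735 361 200 [ 0.5107 -0.3192] [0.245 0.207] -80.4 [ 0.508 -0.318  0.012] zmax 0.022
mat 3883 180 203 [0.5057 0.3171] [0.389 0.347] -0.4 [0.523 0.318 0.001] zmax 0.006
now [0.2114 0.4528 0.4039] 64.97 t 0.1 open 0.999 F [ 0.1 -0.4  0.6] q6 1.57
[[np.float64(-0.3103), np.float64(-0.083), np.float64(0.1385)], np.float64(0.3199)] d=0.262 r=0.496
[[np.float64(0.0), np.float64(0.0), np.float64(0.144)], -0.0] d=0.108 r=0.496
[[np.float64(0.0), np.float64(0.0), np.float64(-0.144)], -0.0] d=0.108 r=0.496
```

>>> arm_command --deltas '[[[-0.31, -0.083, 0.1385], 0.32], [[-0.31, -0.083, 0.1385], 0.32], [[-0.31, -0.083, 0.1385], 0.32], [[-0.31, -0.083, 0.1385], 0.32], [[-0.31, -0.083, 0.1385], 0.32], [[-0.31, -0.083, 0.1385], 0.32], [[-0.31, -0.083, 0.1385], 0.32], [[-0.31, -0.083, 0.1385], 0.32]]' --grip -1

```text
time_s: 0.9
ee_pos: [0.3961, 0.2975, 0.3]
tool_rot: [-0.0, 0.661, 0.751, -0.001]
contact_force: [-0.1, 0.0, 0.4]
opening: 0.997
finger_force: 0.0
```

>>> arm_command --deltas '[[[0, 0, 0], 0], [[0, 0, 0], 0], [[0, 0, 0], 0], [[0, 0, 0], 0]]'

```text
time_s: 1.3
ee_pos: [0.3956, 0.2986, 0.301]
tool_rot: [0.0, 0.66, 0.752, 0.0]
contact_force: [0.1, 0.4, 0.7]
opening: 1.002
finger_force: 0.0
```

Run:
```python
from m import *
c=cam('wrist');save(c,'w0.png');pickle.dump(c,open('w0.pkl','wb'));P=pts(c)
ok=c['depth']>.05
for q in comps(ok&(P[...,2]>.035)&(P[...,2]<.06)&(np.hypot(P[...,0]-.396,P[...,1]-.298)<.1),100): print(*rect(P[q][:,:2]),np.median(P[q],0).round(4),q.sum())
plan([(.396,.298,.192,7.4)])
```

```text
[0.3966 0.2974] [0.13  0.046] -82.7 [0.3959 0.3049 0.0466] 8056
now [0.3956 0.2986 0.301 ] 7.44 t 1.4 open 1.0 F [0.7 0.2 0.3] q6 2.09
[[np.float64(-0.0009), np.float64(0.0004), np.float64(0.1454)], np.float64(0.0002)] d=0.109 r=0.496
```

View pics/w0.png

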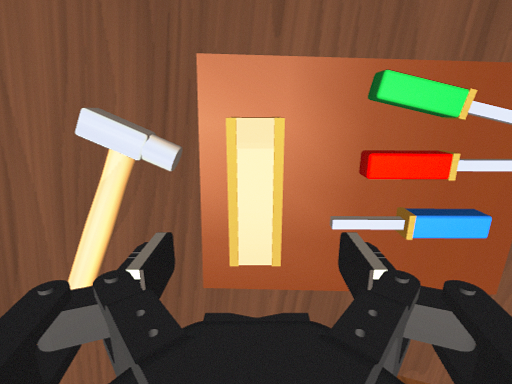

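>>> arm_command --deltas '[[[0, 0, 0.065], 0], [[0, 0, 0.11], 0], [[0, 0, 0.13], 0], [[0, 0, 0.1455], 0], [[0, 0, 0.1455], 0], [[0, 0, 0.1455], 0]]'

```text
time_s: 1.95
ee_pos: [0.3962, 0.2987, 0.1923]
tool_rot: [0.0, 0.66, 0.751, 0.001]
contact_force: [0.6, -0.5, 0.4]
opening: 0.999
finger_force: 0.0
```

>>> arm_command --deltas '[[[0, 0, 0], 0], [[0, 0, 0], 0], [[0, 0, 0], 0], [[0, 0, 0], 0], [[0, 0, 0], 0], [[0, 0, 0], 0], [[0, 0, 0], 0], [[0, 0, 0], 0]]' --grip 1 --newtons 70

```text
time_s: 2.75
ee_pos: [0.3962, 0.2986, 0.1928]
tool_rot: [0.0, 0.66, 0.751, 0.001]
contact_force: [-1.4, -0.7, 5.6]
opening: 0.524
finger_force: 74.0
```

>>> arm_command --deltas '[[[0, 0, -0.05], 0], [[0, 0, -0.1], 0], [[0, 0, -0.14], 0], [[0, 0, -0.14], 0], [[0, 0, -0.14], 0]]'

```text
time_s: 3.25
ee_pos: [0.3957, 0.2981, 0.2964]
tool_rot: [0.0, 0.66, 0.751, 0.0]
contact_force: [-0.8, 0.3, -3.4]
opening: 0.525
finger_force: 73.8
```

Run:
```python
from m import *
ex=np.array([.983,-.186]);ey=np.array([.186,.983]);pc=np.array([.6056,-.0161])
s=observe();p=np.array(s['ee_pos']);print(p)
A=pc+.073*ex-.027*ey
plan([(*((p[:2]+A)/2),.30,-2),(*A,.30,-10.7),(*A,.235,-10.7),(*(pc-.1*ex-.027*ey),.235,-10.7)])
c=cam('wrist');save(c,'w1.png')
```

```text
[0.3956865  0.29812696 0.29642949]
now [0.3957 0.2981 0.2964] 7.37 t 3.2 open 0.525 F [-0.8  0.3 -3.4] q6 2.09
[[np.float64(-0.2579), np.float64(0.1526), np.float64(-0.0048)], np.float64(0.0521)] d=0.225 r=0.548
[[np.float64(-0.2297), np.float64(0.1926), np.float64(-0.0)], 0.0483] d=0.225 r=0.675
[[np.float64(0.0), np.float64(0.0), np.float64(0.0867)], -0.0] d=0.065 r=0.675
[[np.float64(0.0001), np.float64(-0.2308), np.float64(-0.0)], -0.0] d=0.173 r=0.503
```

View pics/w1.png

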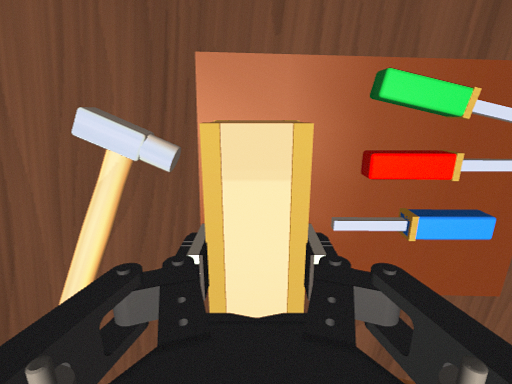

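>>> arm_command --deltas '[[[-0.04, 0.025, -0.005], 0.01], [[-0.09, 0.055, -0.005], 0.02], [[-0.14, 0.085, -0.005], 0.03], [[-0.19, 0.115, -0.005], 0.04], [[-0.23, 0.135, -0.005], 0.05], [[-0.258, 0.1525, -0.005], 0.052], [[-0.258, 0.1525, -0.005], 0.052]]'

```text
time_s: 4.0
ee_pos: [0.5351, 0.1182, 0.2976]
tool_rot: [-0.0, 0.721, 0.693, -0.002]
contact_force: [-0.2, -0.3, -2.4]
opening: 0.527
finger_force: 73.4
```

>>> arm_command --deltas '[[[-0.04, 0.034, 0], 0.01], [[-0.085, 0.072, 0], 0.02], [[-0.13, 0.11, 0], 0.03], [[-0.17, 0.145, 0], 0.04], [[-0.205, 0.175, 0], 0.048], [[-0.2297, 0.1926, 0], 0.048], [[-0.2297, 0.1926, 0], 0.048], [[-0.2297, 0.1926, 0], 0.048]]'

```text
time_s: 4.8
ee_pos: [0.6718, -0.0559, 0.2975]
tool_rot: [-0.002, 0.77, 0.638, -0.002]
contact_force: [0.2, 0.9, -2.7]
opening: 0.528
finger_force: 73.4
```

Run:
```python
from m import *
ex=np.array([.983,-.186]);ey=np.array([.186,.983]);pc=np.array([.6056,-.0161])
A=pc+.073*ex-.027*ey
plan([(*A,.236,-10.7),(*A,.229,-10.7),(*(pc-.1*ex-.027*ey),.229,-10.7)])
c=cam('top');P=pts(c);pickle.dump(c,open('t1.pkl','wb'))
ok=(c['depth']>.3)&(np.hypot(P[...,0]-A[0],P[...,1]-A[1])<.12)&(P[...,2]>.06)&(P[...,2]<.16)
c2=cam('wrist');save(c2,'w2.png')
```

```text
now [ 0.6718 -0.0559  0.2975] -10.65 t 4.8 open 0.528 F [ 0.2  0.9 -2.7] q6 1.67
[[np.float64(-0.0003), np.float64(0.0008), np.float64(0.082)], np.float64(0.0003)] d=0.062 r=0.675
[[np.float64(0.0), np.float64(0.0), np.float64(0.0093)], -0.0] d=0.007 r=0.675
[[np.float64(0.0001), np.float64(-0.2308), np.float64(-0.0)], -0.0] d=0.173 r=0.503
```

View pics/w2.png

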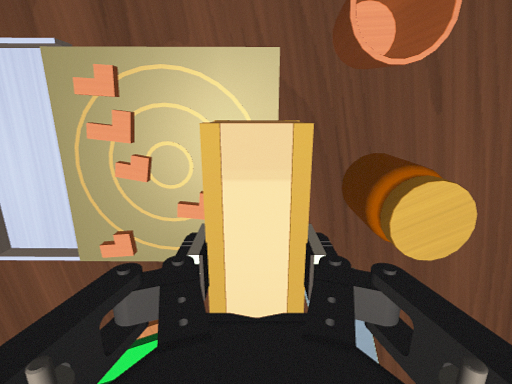

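>>> arm_command --deltas '[[[0, 0, 0.03], 0], [[0, 0.001, 0.06], 0], [[0, 0.001, 0.082], 0], [[0, 0.001, 0.082], 0], [[0, 0.001, 0.082], 0]]'

```text
time_s: 5.4
ee_pos: [0.6728, -0.0551, 0.239]
tool_rot: [-0.0, 0.769, 0.639, -0.0]
contact_force: [0.4, -0.0, -3.2]
opening: 0.523
finger_force: 73.5
```

>>> arm_command --deltas '[[[0, 0, 0.004], 0], [[0, 0, 0.0065], 0], [[0, 0, 0.0085], 0], [[0, 0, 0.0085], 0], [[0, 0, 0.0085], 0]]'

```text
time_s: 5.9
ee_pos: [0.6733, -0.0563, 0.2327]
tool_rot: [0.0, 0.77, 0.639, 0.0]
contact_force: [-1.1, 0.6, -2.5]
opening: 0.523
finger_force: 73.5
```

>>> arm_command --deltas '[[[0, 0, 0.0015], 0], [[0, 0, 0.003], 0], [[0, 0, 0.003], 0], [[0, 0, 0.003], 0]]'

```text
time_s: 6.3
ee_pos: [0.6733, -0.0563, 0.2309]
tool_rot: [0.0, 0.77, 0.639, 0.0]
contact_force: [-0.7, -0.0, 0.0]
opening: 0.526
finger_force: 73.9
```

>>> arm_command --deltas '[[[0, 0, 0.001], 0], [[0, 0, 0.002], 0], [[0, 0, 0.002], 0], [[0, 0, 0.002], 0]]'

```text
time_s: 6.7
ee_pos: [0.6732, -0.0563, 0.2309]
tool_rot: [0.001, 0.77, 0.639, 0.0]
contact_force: [-4.2, 0.6, 7.6]
opening: 0.529
finger_force: 74.9
```

>>> arm_command --deltas '[[[0, -0.01, 0], 0], [[0, -0.022, 0], 0], [[0, -0.036, 0], 0], [[0, -0.05, 0], 0], [[0, -0.064, 0], 0], [[0, -0.078, 0], 0], [[0, -0.092, 0], 0], [[0, -0.1, 0], 0]]'

```text
time_s: 7.5
ee_pos: [0.6008, -0.0425, 0.231]
tool_rot: [0.003, 0.77, 0.639, 0.003]
contact_force: [5.5, -0.8, 4.4]
opening: 0.526
finger_force: 74.4
```

>>> arm_command --deltas '[[[0, -0.014, 0], 0], [[0, -0.03, 0], 0], [[0, -0.046, 0], 0], [[0, -0.062, 0], 0], [[0, -0.078, 0], 0], [[0, -0.094, 0], 0], [[0, -0.11, 0], 0], [[0, -0.125, 0], 0]]'

```text
time_s: 8.3
ee_pos: [0.5092, -0.0252, 0.2308]
tool_rot: [0.003, 0.77, 0.639, 0.003]
contact_force: [3.9, -0.6, 6.3]
opening: 0.528
finger_force: 74.6
```

>>> arm_command --deltas '[[[0, -0.006, -0.002], 0], [[0, -0.006, -0.03], 0], [[0, -0.006, -0.07], 0], [[0, -0.006, -0.09], 0], [[0, -0.006, -0.09], 0]]'

```text
time_s: 8.8
ee_pos: [0.5032, -0.0243, 0.2974]
tool_rot: [0.0, 0.77, 0.639, 0.001]
contact_force: [0.5, -0.1, -3.3]
opening: 0.526
finger_force: 73.6
```

Run:
```python
from m import *
c=cam('top');pickle.dump(c,open('t2.pkl','wb'));save(c,'t2.png')
I=cv2.resize(c['image'][125:255,200:350],None,fx=4,fy=4,interpolation=cv2.INTER_CUBIC);cv2.imwrite('pics/t2c.png',I[:,:,::-1])
```

```text
(no output)
```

View pics/t2c.png

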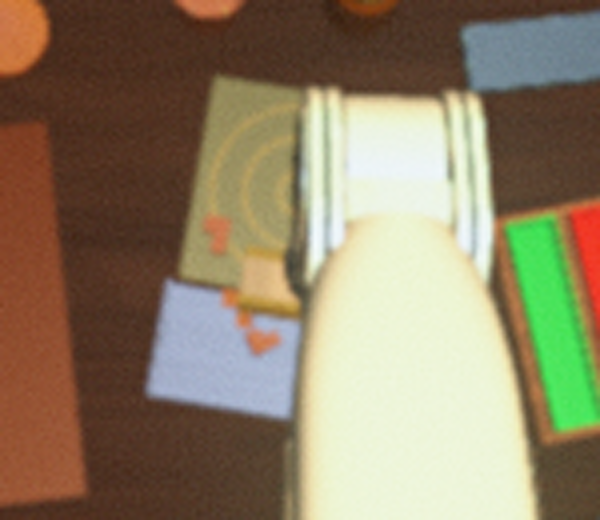

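Run:
```python
from m import *
ex=np.array([.983,-.186]);ey=np.array([.186,.983]);pc=np.array([.6056,-.0161])
A=pc+.03*ex+.03*ey
plan([(*A,.2975,-10.7),(*A,.238,-10.7),(*A,.2285,-10.7),(*(pc-.105*ex+.03*ey),.2285,-10.7)])
```

```text
now [ 0.5026 -0.0243  0.296 ] -10.63 t 8.8 open 0.522 F [-0.1 -0.9 -3.9] q6 1.71
[[np.float64(0.076), np.float64(0.173), np.float64(-0.002)], np.float64(0.0004)] d=0.142 r=0.641
[[np.float64(0.0), np.float64(0.0), np.float64(0.0793)], -0.0] d=0.059 r=0.641
[[np.float64(0.0), np.float64(0.0), np.float64(0.0127)], -0.0] d=0.009 r=0.641
[[np.float64(0.0), np.float64(-0.1801), np.float64(-0.0)], -0.0] d=0.135 r=0.509
```

>>> arm_command --deltas '[[[0.04, 0.05, 0], 0], [[0.06, 0.1, 0], 0], [[0.076, 0.15, 0], 0], [[0.076, 0.173, 0], 0], [[0.076, 0.173, 0.03], 0], [[0.076, 0.173, 0.06], 0], [[0.076, 0.173, 0.08], 0], [[0.076, 0.173, 0.08], 0]]'

```text
time_s: 9.65
ee_pos: [0.6394, 0.0078, 0.2319]
tool_rot: [-0.002, 0.77, 0.639, -0.003]
contact_force: [0.8, 0.2, -2.8]
opening: 0.523
finger_force: 75.2
```

>>> arm_command --deltas '[[[0, 0, 0.003], 0], [[0, 0, 0.006], 0], [[0, 0, 0.009], 0], [[0, 0, 0.01], 0], [[0, 0, 0.01], 0]]'

```text
time_s: 10.15
ee_pos: [0.6403, 0.0078, 0.2303]
tool_rot: [-0.0, 0.77, 0.639, -0.0]
contact_force: [-3.2, 0.8, 7.1]
opening: 0.526
finger_force: 76.5
```

>>> arm_command --deltas '[[[0, -0.01, 0], 0], [[0, -0.022, 0], 0], [[0, -0.036, 0], 0], [[0, -0.05, 0], 0], [[0, -0.064, 0], 0], [[0, -0.078, 0], 0], [[0, -0.092, 0], 0], [[0, -0.1, 0], 0]]'

```text
time_s: 10.95
ee_pos: [0.5675, 0.0218, 0.2304]
tool_rot: [0.002, 0.769, 0.639, 0.002]
contact_force: [4.1, -1.0, 4.7]
opening: 0.524
finger_force: 76.0
```

>>> arm_command --deltas '[[[0, -0.012, 0], 0], [[0, -0.024, 0], 0], [[0, -0.036, 0], 0], [[0, -0.048, 0], 0], [[0, -0.06, 0], 0], [[0, -0.072, 0], 0], [[0, -0.082, 0], 0], [[0, -0.082, 0], 0]]'

```text
time_s: 11.75
ee_pos: [0.5067, 0.0332, 0.2301]
tool_rot: [0.001, 0.769, 0.639, 0.001]
contact_force: [1.7, -0.7, 7.9]
opening: 0.528
finger_force: 76.4
```

>>> arm_command --deltas '[[[0, -0.004, -0.004], 0], [[0, -0.004, -0.04], 0], [[0, -0.004, -0.09], 0], [[0, -0.004, -0.14], 0], [[0, 0.05, -0.15], 0], [[0, 0.1, -0.15], 0], [[0, 0.1, -0.15], 0]]'

```text
time_s: 12.45
ee_pos: [0.5829, 0.0186, 0.3391]
tool_rot: [-0.0, 0.77, 0.638, -0.001]
contact_force: [-1.1, 0.4, -3.6]
opening: 0.525
finger_force: 75.1
```

Run:
```python
from m import *
plan([])
a=cam('wrist');b=cam('scene');I=np.hstack([a['image'][:,:300],cv2.resize(b['image'][140:260,160:300],None,fx=3.2,fy=3.2,interpolation=cv2.INTER_CUBIC)]);cv2.imwrite('pics/w3.png',I[:,:,::-1])
```

```text
now [0.5829 0.0186 0.3391] -10.69 t 12.4 open 0.525 F [-1.1  0.4 -3.6] q6 1.79
```

View pics/w3.png

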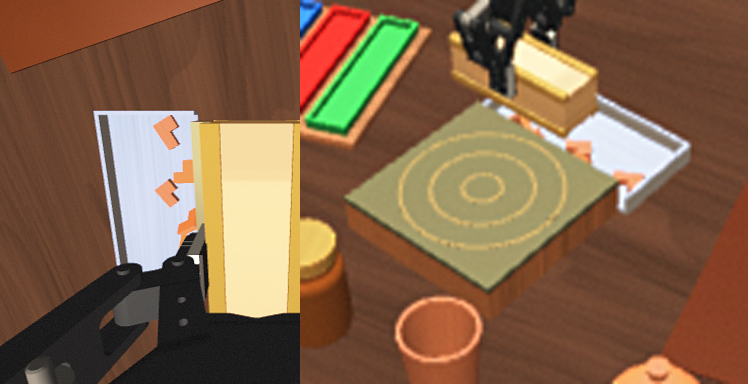

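Run:
```python
from m import *
plan([(.49,.16,.30,-2),(.394,.298,.30,7.4),(.394,.298,.1935,7.4)])
```

```text
now [0.5796 0.0191 0.3385] -10.65 t 12.6 open 0.523 F [-0.9 -0.  -3.8] q6 1.79
[[np.float64(0.1626), np.float64(-0.1521), np.float64(0.0514)], np.float64(-0.0481)] d=0.171 r=0.515
[[np.float64(0.1794), np.float64(-0.1343), np.float64(-0.0)], -0.0522] d=0.168 r=0.494
[[np.float64(0.0), np.float64(0.0), np.float64(0.142)], -0.0] d=0.106 r=0.494
```

>>> arm_command --deltas '[[[0.04, -0.035, 0.01], -0.01], [[0.08, -0.075, 0.02], -0.02], [[0.12, -0.11, 0.03], -0.03], [[0.15, -0.14, 0.045], -0.04], [[0.1625, -0.152, 0.0514], -0.048], [[0.1625, -0.152, 0.0514], -0.048]]'

```text
time_s: 13.15
ee_pos: [0.4882, 0.1609, 0.3013]
tool_rot: [-0.001, 0.718, 0.696, -0.002]
contact_force: [0.5, -0.8, -2.1]
opening: 0.519
finger_force: 75.1
```

>>> arm_command --deltas '[[[0.04, -0.03, 0], -0.01], [[0.08, -0.06, 0], -0.02], [[0.12, -0.09, 0], -0.03], [[0.15, -0.115, 0], -0.04], [[0.1795, -0.1345, 0], -0.052], [[0.1795, -0.1345, 0], -0.052], [[0.1795, -0.1345, 0], -0.052]]'

```text
time_s: 13.85
ee_pos: [0.395, 0.2976, 0.3029]
tool_rot: [0.0, 0.66, 0.751, -0.0]
contact_force: [0.9, -0.0, -3.2]
opening: 0.527
finger_force: 75.2
```

>>> arm_command --deltas '[[[0, 0, 0.05], 0], [[0, 0, 0.1], 0], [[0, 0, 0.13], 0], [[0, 0, 0.138], 0], [[0, 0, 0.138], 0], [[0, 0, 0.138], 0]]'

```text
time_s: 14.45
ee_pos: [0.396, 0.298, 0.2005]
tool_rot: [0.0, 0.661, 0.751, 0.001]
contact_force: [-0.1, 0.1, -3.3]
opening: 0.522
finger_force: 75.0
```

Run:
```python
from m import *
plan([(.394,.298,.1935,7.4)])
c=cam('top');pickle.dump(c,open('t3.pkl','wb'));P=pts(c);hsv=cv2.cvtColor(c['image'],cv2.COLOR_RGB2HSV);H,S,V=[hsv[...,i].astype(int) for i in range(3)]
ex=np.array([.983,-.186]);ey=np.array([.186,.983]);pc=np.array([.6056,-.0161])
d=P[...,:2]-pc;x=d@ex;y=d@ey
m=(c['depth']>.3)&(S>120)&(H<14)&(V>120)&(abs(y)<.12)&(x>-.22)&(x<.1)
for q in comps(m,4): print(q.sum(),np.median(x[q]).round(3),np.median(y[q]).round(3),'z rel',np.percentile(P[q][:,2]-.04,[10,50,95]).round(3), rect(np.c_[x[q],y[q]]))
```

```text
now [0.396  0.298  0.2005] 7.3 t 14.4 open 0.522 F [-0.1  0.1 -3.3] q6 2.09
[[np.float64(0.0004), np.float64(-0.0026), np.float64(0.0094)], np.float64(-0.0006)] d=0.007 r=0.494
30 -0.101 0.035 z rel [-0.02  -0.011 -0.004] (array([-0.1043,  0.039 ]), array([0.024, 0.021]), 2.1)
47 -0.107 -0.025 z rel [-0.024 -0.018 -0.01 ] (array([-0.1088, -0.0344]), array([0.06 , 0.018]), 64.3)
21 -0.124 0.081 z rel [-0.03  -0.027 -0.022] (array([-0.1249,  0.0778]), array([0.024, 0.014]), 89.6)
18 -0.129 0.012 z rel [-0.031 -0.027 -0.023] (array([-0.131 ,  0.0113]), array([0.021, 0.011]), -77.9)
```

>>> arm_command --deltas '[[[0, 0, 0.005], 0], [[0, 0, 0.009], 0], [[0, 0, 0.0095], 0], [[0, 0, 0.0095], 0]]'

```text
time_s: 14.9
ee_pos: [0.3948, 0.2981, 0.1924]
tool_rot: [0.0, 0.66, 0.751, 0.0]
contact_force: [0.4, -0.9, -2.5]
opening: 0.525
finger_force: 75.5
```

>>> arm_command --deltas '[[[0, 0, 0], 0], [[0, 0, 0], 0], [[0, 0, 0], 0], [[0, 0, 0], 0], [[0, 0, 0], 0], [[0, 0, 0], 0]]' --grip -1

```text
time_s: 15.5
ee_pos: [0.3949, 0.298, 0.1922]
tool_rot: [-0.0, 0.66, 0.751, 0.0]
contact_force: [-0.1, -1.4, -0.5]
opening: 0.996
finger_force: 0.0
```

>>> arm_command --deltas '[[[0, 0, -0.05], 0], [[0, 0, -0.1], 0], [[0, 0.03, -0.15], 0], [[0, 0.1, -0.15], 0], [[0, 0.1, -0.15], 0], [[0, 0.1, -0.15], 0]]'

```text
time_s: 16.1
ee_pos: [0.47, 0.3074, 0.3039]
tool_rot: [-0.0, 0.661, 0.751, -0.0]
contact_force: [-0.5, -0.4, 0.0]
opening: 1.0
finger_force: 0.0
```

```bash
cat > g.py <<'E'
from m import *
def gravers(c,z0=.002):
    P=pts(c);hsv=cv2.cvtColor(c['image'],cv2.COLOR_RGB2HSV);H,S,V=[hsv[...,i].astype(int) for i in range(3)]
    ok=(c['depth']>.05)&(S>150)&(V>80)&(P[...,0]>.38)&(P[...,0]<.75)&(P[...,1]>.1)&(P[...,1]<.5)
    for n,h in(('red',(H<6)|(H>174)),('green',(H>45)&(H<75)),('blue',(H>98)&(H<120))):
        m=ok&h
        for q in comps(m,40):
            zt=z0+.024
            t=q&(abs(P[...,2]-zt)<.0025)
            if t.sum()<30: print(n,'few',t.sum(),rect(P[q][:,:2]));continue
            ctr,sz,a=rect(P[t][:,:2]); 
            # shank: pixels near the axis beyond the handle, low saturation
            e=np.array([np.cos(np.radians(a)),np.sin(np.radians(a))]);d=P[...,:2]-ctr;lx=d@e;ly=d@np.array([-e[1],e[0]])
            sh=(c['depth']>.05)&(abs(ly)<.012)&(S<70)&(V>110)&(P[...,2]>.006)&(P[...,2]<.03)
            f=(sh&(lx>.045)&(lx<.12)).sum();b=(sh&(lx<-.045)&(lx>-.12)).sum()
            tip=a if f>b else (a+360)%360-180
            u=np.array([np.cos(np.radians(tip)),np.sin(np.radians(tip))])
            print(n,'handle',ctr,sz,'tipdir',round(tip,1),(f,b),'com',(ctr+.010*u).round(4),'z',np.median(P[q][:,2]).round(4))
E
python3 - <<'E'
from g import *
plan([])
c=cam('wrist');save(c,'w4.png');gravers(c)
c=cam('top');print('top');gravers(c);P=pts(c)
for q in comps((c['depth']>.05)&(P[...,2]>.035)&(P[...,2]<.06)&(np.hypot(P[...,0]-.396,P[...,1]-.298)<.1),60): print('scr',*rect(P[q][:,:2]),np.median(P[q],0).round(4),q.sum())
E
```

```text
now [0.47   0.3074 0.3039] 7.3 t 16.1 open 1.0 F [-0.5 -0.4  0. ] q6 2.02
red handle [0.5306 0.3372] [0.073 0.024] tipdir 5.2 (np.int64(813), np.int64(0)) com [0.5406 0.3381] z 0.0259
green handle [0.5121 0.3648] [0.074 0.023] tipdir -1.8 (np.int64(855), np.int64(0)) com [0.5221 0.3645] z 0.026
blue handle [0.5875 0.2863] [0.072 0.024] tipdir -173.9 (np.int64(0), np.int64(809)) com [0.5776 0.2852] z 0.0258
top
blue handle [0.5888 0.2856] [0.069 0.022] tipdir -172.7 (np.int64(0), np.int64(66)) com [0.5789 0.2843] z 0.027
scr [0.4036 0.2473] [0.045 0.029] 8.3 [0.4102 0.243  0.0481] 90
```

View pics/w4.png

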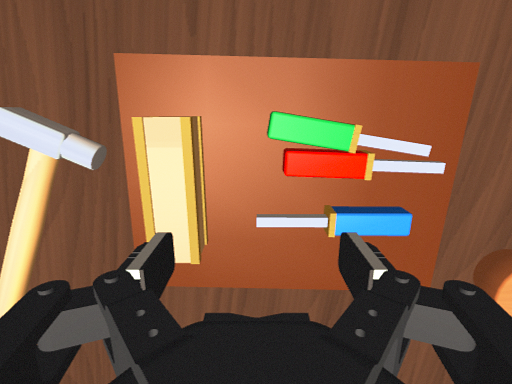

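Run:
```python
from m import *
plan([(.52,.295,.30,55),(.5776,.2852,.26,96.1),(.5776,.2852,.187,96.1)])
```

```text
now [0.4683 0.3072 0.3037] 7.37 t 16.2 open 1.002 F [-0.8 -0.5 -0.9] q6 2.02
[[np.float64(-0.0249), np.float64(0.0663), np.float64(0.0049)], np.float64(-0.2646)] d=0.053 r=0.598
[[np.float64(-0.0704), np.float64(0.0333), np.float64(0.0533)], -0.2283] d=0.071 r=0.644
[[np.float64(-0.0), np.float64(0.0), np.float64(0.0973)], -0.0] d=0.073 r=0.644
```

>>> arm_command --deltas '[[[-0.025, 0.0663, 0.005], -0.2646], [[-0.025, 0.0663, 0.005], -0.2646], [[-0.025, 0.0663, 0.005], -0.2646], [[-0.025, 0.0663, 0.005], -0.2646], [[-0.025, 0.0663, 0.005], -0.2646], [[-0.025, 0.0663, 0.005], -0.2646], [[-0.025, 0.0663, 0.005], -0.2646]]' --grip -0.05

```text
time_s: 16.9
ee_pos: [0.5196, 0.2954, 0.3006]
tool_rot: [-0.001, 0.3, 0.954, -0.001]
contact_force: [0.4, -0.3, -0.5]
opening: 0.522
finger_force: 0.0
```

>>> arm_command --deltas '[[[-0.07, 0.033, 0.053], -0.228], [[-0.07, 0.033, 0.053], -0.228], [[-0.07, 0.033, 0.053], -0.228], [[-0.07, 0.033, 0.053], -0.228], [[-0.07, 0.033, 0.053], -0.228], [[-0.07, 0.033, 0.053], -0.228], [[-0.07, 0.033, 0.053], -0.228], [[-0.07, 0.033, 0.053], -0.228]]'

```text
time_s: 17.7
ee_pos: [0.5778, 0.2856, 0.2612]
tool_rot: [-0.0, -0.052, 0.999, -0.0]
contact_force: [0.2, -0.1, 0.4]
opening: 0.527
finger_force: 0.0
```

Run:
```python
from g import *
c=cam('wrist');save(c,'w5.png');gravers(c)
plan([(.5776,.2852,.187,96.1)])
```

```text
red handle [0.5305 0.3369] [0.074 0.024] tipdir 5.2 (np.int64(452), np.int64(0)) com [0.5405 0.3378] z 0.0258
green handle [0.5121 0.3645] [0.074 0.023] tipdir -1.9 (np.int64(1147), np.int64(0)) com [0.5221 0.3642] z 0.0258
blue handle [0.5881 0.2852] [0.072 0.023] tipdir -172.8 (np.int64(0), np.int64(1318)) com [0.5782 0.2839] z 0.0254
now [0.5779 0.2856 0.2612] 95.96 t 17.8 open 0.528 F [-0.3 -0.   0.4] q6 0.36
[[np.float64(0.0004), np.float64(-0.0005), np.float64(0.099)], np.float64(-0.0008)] d=0.074 r=0.644
```

>>> arm_command --deltas '[[[0, -0.0015, 0.05], -0.004], [[0, -0.0015, 0.085], -0.004], [[0, -0.0015, 0.099], -0.004], [[0, -0.0015, 0.099], -0.004], [[0, -0.0015, 0.099], -0.004]]'

```text
time_s: 18.25
ee_pos: [0.5787, 0.2847, 0.1879]
tool_rot: [0.001, -0.059, 0.998, 0.0]
contact_force: [0.5, 0.1, 0.8]
opening: 0.526
finger_force: 0.0
```

>>> arm_command --deltas '[[[0, 0, 0], 0], [[0, 0, 0], 0], [[0, 0, 0], 0], [[0, 0, 0], 0], [[0, 0, 0], 0], [[0, 0, 0], 0]]' --grip 1 --newtons 60

```text
time_s: 18.85
ee_pos: [0.5791, 0.2849, 0.1891]
tool_rot: [0.002, -0.059, 0.998, 0.001]
contact_force: [0.3, -0.1, 5.8]
opening: 0.261
finger_force: 61.3
```

>>> arm_command --deltas '[[[0, 0, -0.04], 0], [[0, 0, -0.09], 0], [[0, 0, -0.14], 0], [[0, 0, -0.14], 0], [[0, 0, -0.14], 0]]'

```text
time_s: 19.35
ee_pos: [0.5785, 0.2846, 0.2933]
tool_rot: [0.001, -0.059, 0.998, 0.001]
contact_force: [0.2, -0.6, -1.2]
opening: 0.259
finger_force: 60.6
```

Run:
```python
from m import *
c=cam('wrist');save(c,'w6.png')
plan([(.55,.1,.30,35),(.52,-.13,.30,-25),(.4906,-.3518,.30,-79),(.4906,-.3518,.215,-79)])
```

```text
now [0.5779 0.2843 0.2915] 96.76 t 19.4 open 0.256 F [-0.3  0.7 -1.4] q6 0.34
[[np.float64(0.0659), np.float64(-0.2396), np.float64(-0.0113)], np.float64(0.3431)] d=0.187 r=0.559
[[np.float64(-0.2283), np.float64(-0.2087), np.float64(-0.0)], 0.3333] d=0.232 r=0.536
[[np.float64(-0.2846), np.float64(0.0895), np.float64(-0.0)], 0.3] d=0.224 r=0.604
[[np.float64(0.0), np.float64(0.0), np.float64(0.1133)], 0.0] d=0.085 r=0.604
```

View pics/w6.png

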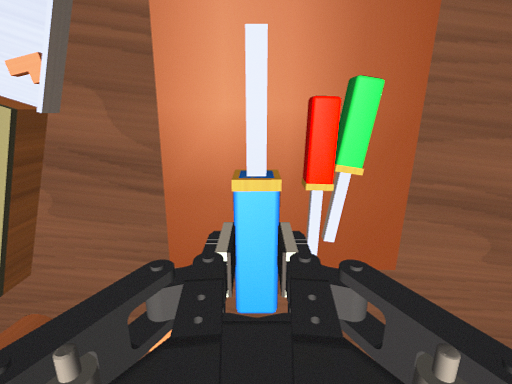

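>>> arm_command --deltas '[[[0.0659, -0.24, -0.011], 0.343], [[0.0659, -0.24, -0.011], 0.343], [[0.0659, -0.24, -0.011], 0.343], [[0.0659, -0.24, -0.011], 0.343], [[0.0659, -0.24, -0.011], 0.343], [[0.0659, -0.24, -0.011], 0.343], [[0.0659, -0.24, -0.011], 0.343], [[0.0659, -0.24, -0.011], 0.343]]'

```text
time_s: 20.2
ee_pos: [0.5496, 0.0995, 0.2981]
tool_rot: [-0.002, 0.462, 0.887, -0.001]
contact_force: [0.6, 0.3, -0.3]
opening: 0.258
finger_force: 60.6
```

>>> arm_command --deltas '[[[-0.2283, -0.2087, 0], 0.333], [[-0.2283, -0.2087, 0], 0.333], [[-0.2283, -0.2087, 0], 0.333], [[-0.2283, -0.2087, 0], 0.333], [[-0.2283, -0.2087, 0], 0.333], [[-0.2283, -0.2087, 0], 0.333], [[-0.2283, -0.2087, 0], 0.333], [[-0.2283, -0.2087, 0], 0.333]]'

```text
time_s: 21.0
ee_pos: [0.5199, -0.1305, 0.2988]
tool_rot: [-0.001, 0.843, 0.539, -0.001]
contact_force: [-0.2, -0.2, 0.3]
opening: 0.258
finger_force: 60.6
```

>>> arm_command --deltas '[[[-0.2846, 0.0895, 0], 0.3], [[-0.2846, 0.0895, 0], 0.3], [[-0.2846, 0.0895, 0], 0.3], [[-0.2846, 0.0895, 0], 0.3], [[-0.2846, 0.0895, 0], 0.3], [[-0.2846, 0.0895, 0], 0.3], [[-0.2846, 0.0895, 0], 0.3], [[-0.2846, 0.0895, 0], 0.3]]'

```text
time_s: 21.8
ee_pos: [0.4913, -0.3519, 0.299]
tool_rot: [-0.001, 0.995, 0.099, -0.001]
contact_force: [-0.2, 1.0, -1.0]
opening: 0.256
finger_force: 60.6
```

```bash
cat > tr.py <<'E'
from m import *
def troughs(c):
    P=pts(c);hsv=cv2.cvtColor(c['image'],cv2.COLOR_RGB2HSV);H,S,V=[hsv[...,i].astype(int) for i in range(3)]
    ok=(c['depth']>.05)&(S>150)&(V>60)&(P[...,1]<-.15)&(P[...,0]>.35)&(P[...,2]<.03)
    for n,h in(('red',(H<6)|(H>174)),('green',(H>45)&(H<75)),('blue',(H>98)&(H<120)),('yellow',(H>26)&(H<34))):
        for q in comps(ok&h,200):
            f=q&(abs(P[...,2]-.013)<.003); print(n,q.sum(),*rect(P[q][:,:2]),'floor',*(rect(P[f][:,:2]) if f.sum()>50 else ()),np.median(P[f][:,2]).round(4))
E
python3 - <<'E'
from tr import *
c=cam('wrist');save(c,'w7.png');troughs(c)
print('top');troughs(cam('top'))
plan([(.4906,-.3518,.215,-79)])
E
```

```text
red 9625 [ 0.5036 -0.2899] [0.184 0.049] 10.9 floor [ 0.5045 -0.2937] [0.178 0.041] 11.0 0.0112
green 9260 [ 0.4904 -0.2321] [0.188 0.052] 10.9 floor [ 0.493  -0.2367] [0.177 0.041] 10.8 0.0112
blue 1248 [ 0.5536 -0.3239] [0.098 0.009] 11.0 floor [ 0.5521 -0.3261] [0.094 0.005] 10.9 0.0112
blue 1910 [ 0.5563 -0.3555] [0.104 0.015] 11.4 floor [ 0.5576 -0.3537] [0.094 0.011] 11.1 0.0112
yellow 9176 [ 0.5221 -0.4066] [0.191 0.045] 10.8 floor [ 0.5268 -0.4038] [0.18  0.041] 10.8 0.0112
top
red 691 [ 0.5043 -0.2896] [0.184 0.045] 10.6 floor [ 0.5064 -0.289 ] [0.18  0.042] 10.8 0.0125
green 683 [ 0.4929 -0.2339] [0.183 0.045] 10.8 floor [ 0.4937 -0.234 ] [0.177 0.044] 11.0 0.0125
blue 585 [ 0.515  -0.3476] [0.18  0.045] 10.7 floor [ 0.5161 -0.347 ] [0.177 0.041] 10.4 0.0125
now [ 0.4915 -0.3515  0.2995] -78.67 t 21.9 open 0.263 F [-0.3  0.2 -1.5] q6 2.32
[[np.float64(-0.0012), np.float64(0.0001), np.float64(0.1126)], np.float64(0.0018)] d=0.084 r=0.604
```

View pics/w7.png

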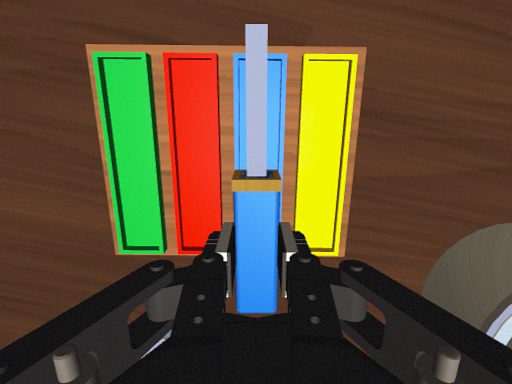

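>>> arm_command --deltas '[[[-0.001, 0.0004, 0.05], 0.002], [[-0.001, 0.0004, 0.095], 0.002], [[-0.001, 0.0004, 0.115], 0.002], [[-0.001, 0.0004, 0.125], 0.002], [[-0.001, 0.0004, 0.13], 0.002], [[-0.001, 0.0004, 0.132], 0.002], [[-0.001, 0.0004, 0.132], 0.002]]'

```text
time_s: 22.6
ee_pos: [0.4912, -0.3527, 0.2022]
tool_rot: [0.001, 0.996, 0.094, 0.001]
contact_force: [-0.3, -0.3, 0.4]
opening: 0.259
finger_force: 60.6
```

Run:
```python
from m import *
plan([])
```

```text
now [ 0.4912 -0.3527  0.2022] -79.24 t 22.6 open 0.259 F [-0.3 -0.3  0.4] q6 2.33
```

>>> arm_command --deltas '[[[0, 0, 0.002], 0], [[0, 0, 0.0035], 0], [[0, 0, 0.0045], 0], [[0, 0, 0.0045], 0]]'

```text
time_s: 23.0
ee_pos: [0.4908, -0.3526, 0.1982]
tool_rot: [0.0, 0.996, 0.093, 0.0]
contact_force: [0.5, 0.6, -0.2]
opening: 0.264
finger_force: 60.7
```

>>> arm_command --deltas '[[[0, 0, 0], 0], [[0, 0, 0], 0], [[0, 0, 0], 0], [[0, 0, 0], 0], [[0, 0, 0], 0]]' --grip 0

```text
time_s: 23.5
ee_pos: [0.4907, -0.3525, 0.1978]
tool_rot: [0.0, 0.996, 0.093, -0.0]
contact_force: [-0.1, 0.2, 0.2]
opening: 0.499
finger_force: 0.0
```

>>> arm_command --deltas '[[[0, 0, -0.03], 0], [[0, 0, -0.08], 0], [[0, 0, -0.13], 0], [[0, 0, -0.13], 0], [[0, 0, -0.13], 0]]'

```text
time_s: 24.0
ee_pos: [0.491, -0.3527, 0.2967]
tool_rot: [0.001, 0.996, 0.093, 0.001]
contact_force: [0.6, 0.1, -0.5]
opening: 0.498
finger_force: 0.0
```

Run:
```python
from g import *
plan([])
c=cam('wrist');save(c,'w8.png');P=pts(c);hsv=cv2.cvtColor(c['image'],cv2.COLOR_RGB2HSV)
q=max(comps((c['depth']>.05)&(hsv[...,1]>150)&(hsv[...,0]>98)&(hsv[...,0]<120)&(P[...,2]>.031)&(P[...,2]<.05)&(P[...,1]<-.2),50),key=lambda a:a.sum());print(rect(P[q][:,:2]),np.median(P[q][:,2]))
c=cam('top');print('top');gravers(c)
```

```text
now [ 0.491  -0.3527  0.2967] -79.28 t 24.0 open 0.498 F [ 0.6  0.1 -0.5] q6 2.33
(array([ 0.4856, -0.3537]), array([0.073, 0.024]), 11.1) 0.034936018052979925
top
red handle [0.5294 0.3363] [0.071 0.024] tipdir 5.0 (np.int64(68), np.int64(0)) com [0.5394 0.3372] z 0.0263
green handle [0.5108 0.365 ] [0.073 0.024] tipdir 0.9 (np.int64(70), np.int64(0)) com [0.5208 0.3652] z 0.026
```

View pics/w8.png

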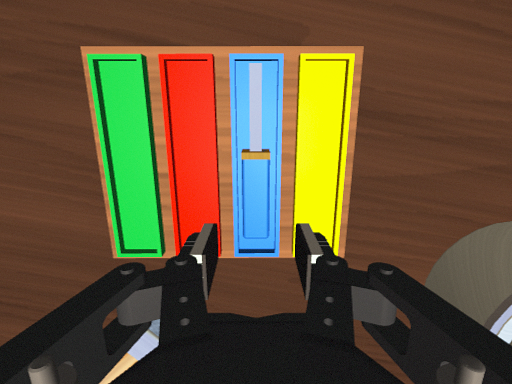

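Run:
```python
from g import *
plan([(.51,-.13,.30,-25),(.51,.12,.30,32),(.477,.3657,.28,88)])
```

```text
now [ 0.4903 -0.3522  0.2942] -79.28 t 24.1 open 0.498 F [ 0.3 -0.3 -1.4] q6 2.33
[[np.float64(0.081), np.float64(-0.2861), np.float64(-0.0078)], np.float64(-0.3015)] d=0.223 r=0.526
[[np.float64(0.3021), np.float64(-0.1409), np.float64(-0.0)], -0.3167] d=0.250 r=0.524
[[np.float64(0.3011), np.float64(0.1363), np.float64(0.0267)], -0.3111] d=0.249 r=0.601
```

>>> arm_command --deltas '[[[0.081, -0.286, -0.0078], -0.3015], [[0.081, -0.286, -0.0078], -0.3015], [[0.081, -0.286, -0.0078], -0.3015], [[0.081, -0.286, -0.0078], -0.3015], [[0.081, -0.286, -0.0078], -0.3015], [[0.081, -0.286, -0.0078], -0.3015], [[0.081, -0.286, -0.0078], -0.3015], [[0.081, -0.286, -0.0078], -0.3015]]' --grip 0.15

```text
time_s: 24.9
ee_pos: [0.51, -0.1298, 0.2995]
tool_rot: [-0.001, 0.843, 0.538, -0.001]
contact_force: [0.0, -1.3, -0.4]
opening: 0.429
finger_force: 0.0
```

>>> arm_command --deltas '[[[0.302, -0.141, 0], -0.3167], [[0.302, -0.141, 0], -0.3167], [[0.302, -0.141, 0], -0.3167], [[0.302, -0.141, 0], -0.3167], [[0.302, -0.141, 0], -0.3167], [[0.302, -0.141, 0], -0.3167], [[0.302, -0.141, 0], -0.3167], [[0.302, -0.141, 0], -0.3167]]'

```text
time_s: 25.7
ee_pos: [0.51, 0.1199, 0.3]
tool_rot: [-0.001, 0.485, 0.875, -0.001]
contact_force: [-0.9, -0.0, 0.3]
opening: 0.424
finger_force: 0.0
```

>>> arm_command --deltas '[[[0.301, 0.1363, 0.0267], -0.311], [[0.301, 0.1363, 0.0267], -0.311], [[0.301, 0.1363, 0.0267], -0.311], [[0.301, 0.1363, 0.0267], -0.311], [[0.301, 0.1363, 0.0267], -0.311], [[0.301, 0.1363, 0.0267], -0.311], [[0.301, 0.1363, 0.0267], -0.311], [[0.301, 0.1363, 0.0267], -0.311]]'

```text
time_s: 26.5
ee_pos: [0.4775, 0.365, 0.28]
tool_rot: [-0.001, 0.019, 1.0, -0.001]
contact_force: [-0.8, 0.3, 0.2]
opening: 0.427
finger_force: 0.0
```

Run:
```python
from g import *
c=cam('wrist');save(c,'w9.png');gravers(c)
plan([(.477,.3657,.187,88)])
```

```text
red handle [0.5304 0.3375] [0.074 0.024] tipdir 5.1 (np.int64(224), np.int64(0)) com [0.5404 0.3384] z 0.0259
green handle [0.5121 0.3647] [0.075 0.023] tipdir -1.4 (np.int64(421), np.int64(0)) com [0.5221 0.3645] z 0.026
now [0.4776 0.3647 0.2802] 87.72 t 26.6 open 0.425 F [0.1 0.5 0.2] q6 0.69
[[np.float64(0.0009), np.float64(0.0014), np.float64(0.1243)], np.float64(-0.0015)] d=0.093 r=0.601
```

View pics/w9.png

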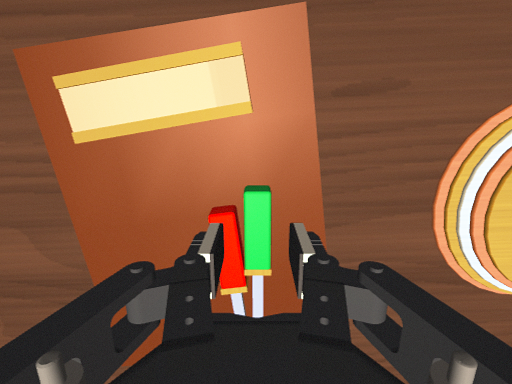

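>>> arm_command --deltas '[[[0.0025, 0.0014, 0.05], -0.001], [[0.0025, 0.0014, 0.09], -0.001], [[0.0025, 0.0014, 0.11], -0.001], [[0.0025, 0.0014, 0.12], -0.001], [[0.0025, 0.0014, 0.1245], -0.001], [[0.0025, 0.0014, 0.1245], -0.001]]'

```text
time_s: 27.15
ee_pos: [0.4761, 0.3661, 0.188]
tool_rot: [0.0, 0.017, 1.0, 0.0]
contact_force: [-0.3, 0.2, -0.1]
opening: 0.422
finger_force: 0.0
```

>>> arm_command --deltas '[[[0, 0, 0], 0], [[0, 0, 0], 0], [[0, 0, 0], 0], [[0, 0, 0], 0], [[0, 0, 0], 0], [[0, 0, 0], 0]]' --grip 1

```text
time_s: 27.75
ee_pos: [0.4762, 0.3666, 0.1892]
tool_rot: [0.001, 0.016, 1.0, 0.001]
contact_force: [-0.3, -1.2, 5.6]
opening: 0.256
finger_force: 59.4
```

>>> arm_command --deltas '[[[0.002, 0.01, 0], 0], [[0.003, 0.02, 0], 0], [[0.004, 0.03, 0], 0], [[0.004, 0.04, 0], 0], [[0.004, 0.05, 0], 0], [[0.004, 0.055, 0], 0], [[0.004, 0.055, 0], 0]]'

```text
time_s: 28.45
ee_pos: [0.4745, 0.4082, 0.1891]
tool_rot: [0.001, 0.016, 1.0, 0.001]
contact_force: [0.6, -0.6, 6.2]
opening: 0.255
finger_force: 59.4
```

>>> arm_command --deltas '[[[0, 0, 0], 0], [[0, 0, 0], 0], [[0, 0, 0], 0], [[0, 0, 0], 0], [[0, 0, 0], 0]]' --grip 0

```text
time_s: 28.95
ee_pos: [0.4739, 0.4075, 0.1875]
tool_rot: [-0.0, 0.016, 1.0, -0.0]
contact_force: [0.4, -0.3, 0.3]
opening: 0.502
finger_force: 0.0
```

>>> arm_command --deltas '[[[0, 0, -0.04], 0], [[0, 0, -0.09], 0], [[0, 0, -0.13], 0], [[0, 0, -0.13], 0], [[0, 0, -0.13], 0]]'

```text
time_s: 29.45
ee_pos: [0.4742, 0.4078, 0.2862]
tool_rot: [0.001, 0.016, 1.0, 0.001]
contact_force: [-0.2, -0.4, -0.3]
opening: 0.499
finger_force: 0.0
```

Run:
```python
from g import *
c=cam('wrist');save(c,'w10.png');gravers(c)
plan([])
```

```text
red handle [0.5139 0.3362] [0.042 0.024] tipdir -174.3 (np.int64(0), np.int64(0)) com [0.5039 0.3352] z 0.0256
green handle [0.5108 0.4073] [0.075 0.023] tipdir -2.6 (np.int64(451), np.int64(0)) com [0.5208 0.4068] z 0.0259
now [0.4738 0.4074 0.2848] 88.15 t 29.5 open 0.495 F [-0.1 -0.5  0.1] q6 0.74
```

Run:
```python
from g import *
plan([(.521,.4068,.28,87.4),(.521,.4068,.187,87.4),(.521,.4068,.295,87.4),(.50,.08,.30,95),(.4685,-.2386,.28,101),(.4685,-.2386,.21,101)])
```

```text
now [0.4738 0.4074 0.2848] 88.15 t 29.5 open 0.495 F [-0.1 -0.5  0.1] q6 0.74
[[np.float64(-0.063), np.float64(0.0012), np.float64(0.0064)], np.float64(0.0042)] d=0.047 r=0.661
[[np.float64(0.0), np.float64(0.0), np.float64(0.124)], -0.0] d=0.093 r=0.661
[[np.float64(0.0), np.float64(0.0), np.float64(-0.144)], -0.0] d=0.108 r=0.661
[[np.float64(0.0082), np.float64(-0.4366), np.float64(-0.0067)], -0.0422] d=0.328 r=0.506
[[np.float64(0.0789), np.float64(-0.4195), np.float64(0.0267)], -0.0333] d=0.321 r=0.526
[[np.float64(-0.0), np.float64(0.0), np.float64(0.0933)], 0.0] d=0.070 r=0.526
```

>>> arm_command --deltas '[[[-0.04, 0.001, 0], 0.004], [[-0.063, 0.001, 0.03], 0.004], [[-0.063, 0.001, 0.08], 0.004], [[-0.063, 0.001, 0.115], 0.004], [[-0.063, 0.001, 0.13], 0.004], [[-0.063, 0.001, 0.13], 0.004], [[-0.063, 0.001, 0.13], 0.004]]'

```text
time_s: 30.2
ee_pos: [0.5213, 0.4071, 0.188]
tool_rot: [0.0, 0.022, 1.0, 0.0]
contact_force: [0.0, 0.5, -0.7]
opening: 0.498
finger_force: 0.0
```

>>> arm_command --deltas '[[[0, 0, 0], 0], [[0, 0, 0], 0], [[0, 0, 0], 0], [[0, 0, 0], 0], [[0, 0, 0], 0], [[0, 0, 0], 0]]' --grip 1

```text
time_s: 30.8
ee_pos: [0.5219, 0.4075, 0.19]
tool_rot: [0.002, 0.022, 1.0, 0.001]
contact_force: [-0.3, 0.6, 6.0]
opening: 0.257
finger_force: 62.0
```

>>> arm_command --deltas '[[[0, 0, -0.04], 0], [[0, 0, -0.09], 0], [[0, 0, -0.14], 0], [[0, 0, -0.144], 0], [[0, 0, -0.144], 0]]'

```text
time_s: 31.3
ee_pos: [0.5215, 0.4071, 0.2976]
tool_rot: [0.001, 0.022, 1.0, 0.001]
contact_force: [-0.1, 0.6, -0.2]
opening: 0.259
finger_force: 61.2
```

>>> arm_command --deltas '[[[0.008, -0.06, -0.006], -0.042], [[0.008, -0.12, -0.006], -0.042], [[0.008, -0.18, -0.006], -0.042], [[0.008, -0.24, -0.006], -0.042], [[0.008, -0.3, -0.006], -0.042], [[0.008, -0.36, -0.006], -0.042], [[0.008, -0.41, -0.006], -0.042], [[0.008, -0.4366, -0.006], -0.042]]'

```text
time_s: 32.1
ee_pos: [0.4991, 0.0771, 0.2982]
tool_rot: [-0.002, -0.042, 0.999, -0.001]
contact_force: [0.8, 0.4, -1.1]
opening: 0.257
finger_force: 61.2
```

>>> arm_command --deltas '[[[0.01, -0.06, 0], -0.033], [[0.02, -0.12, 0], -0.033], [[0.03, -0.18, 0], -0.033], [[0.04, -0.24, 0], -0.033], [[0.05, -0.3, 0], -0.033], [[0.065, -0.36, 0], -0.033], [[0.075, -0.41, 0], -0.033], [[0.079, -0.4195, 0], -0.033]]'

```text
time_s: 32.9
ee_pos: [0.4676, -0.242, 0.2982]
tool_rot: [-0.001, -0.093, 0.996, 0.0]
contact_force: [-0.1, 0.9, -0.2]
opening: 0.254
finger_force: 61.2
```

Run:
```python
from g import *
from tr import troughs
c=cam('wrist');save(c,'w11.png');troughs(c)
plan([(.4685,-.2386,.21,101),(.4685,-.2386,.1985,101)])
```

```text
red 6562 [ 0.4891 -0.2962] [0.153 0.049] 10.7 floor [ 0.4901 -0.292 ] [0.149 0.041] 10.9 0.0112
green 1654 [ 0.452 -0.242] [0.1   0.043] 11.7 floor [ 0.4198 -0.2481] [0.036 0.028] -80.1 0.0112
blue 4484 [ 0.5032 -0.3502] [0.16  0.045] 10.7 floor [ 0.5033 -0.3484] [0.159 0.042] 11.0 0.0114
yellow 7436 [ 0.5346 -0.4094] [0.201 0.06 ] 9.4 floor [ 0.5274 -0.4134] [0.176 0.043] 10.8 0.0112
now [ 0.4675 -0.2412  0.2982] 100.67 t 33.0 open 0.251 F [-0.6 -1.3 -1.2] q6 -0.66
[[np.float64(-0.002), np.float64(0.0031), np.float64(0.1176)], np.float64(-0.0019)] d=0.088 r=0.526
[[np.float64(-0.0), np.float64(0.0), np.float64(0.0153)], 0.0] d=0.011 r=0.526
```

View pics/w11.png

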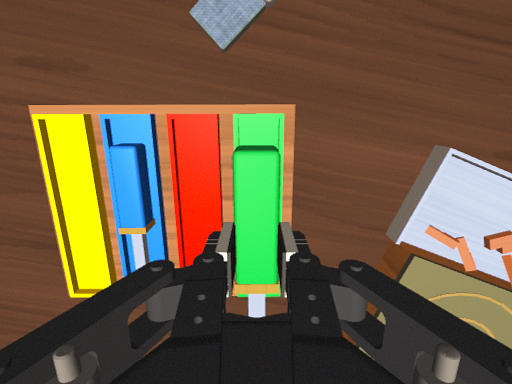

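>>> arm_command --deltas '[[[-0.002, 0.003, 0.05], -0.002], [[-0.002, 0.003, 0.095], -0.002], [[-0.002, 0.003, 0.115], -0.002], [[-0.002, 0.003, 0.125], -0.002], [[-0.002, 0.003, 0.13], -0.002], [[-0.002, 0.003, 0.1335], -0.002], [[-0.002, 0.003, 0.1335], -0.002], [[-0.002, 0.003, 0.1335], -0.002]]'

```text
time_s: 33.75
ee_pos: [0.4699, -0.2355, 0.1996]
tool_rot: [-0.001, -0.099, 0.995, 0.0]
contact_force: [0.7, 0.1, -0.5]
opening: 0.26
finger_force: 62.1
```

Run:
```python
from g import *
plan([(.4685,-.2386,.1985,101),(.4685,-.2386,.295,101),(.51,.05,.30,97),(.540,.3382,.28,95.1)])
```

```text
now [ 0.4699 -0.2355  0.1996] 101.34 t 33.8 open 0.26 F [ 0.7  0.1 -0.5] q6 -0.66
[[np.float64(0.0027), np.float64(-0.0037), np.float64(0.0015)], np.float64(0.0019)] d=0.004 r=0.526
[[np.float64(-0.0), np.float64(0.0), np.float64(-0.1287)], 0.0] d=0.096 r=0.526
[[np.float64(-0.1277), np.float64(0.3672), np.float64(-0.0067)], 0.0222] d=0.292 r=0.512
[[np.float64(-0.0865), np.float64(0.3765), np.float64(0.0267)], 0.0106] d=0.290 r=0.637
```

>>> arm_command --deltas '[[[0.0027, -0.0037, 0], 0.002], [[0.0027, -0.0037, 0.0018], 0.002], [[0.0027, -0.0037, 0.0018], 0.002], [[0.0027, -0.0037, 0.0018], 0.002]]'

```text
time_s: 34.15
ee_pos: [0.4685, -0.2395, 0.199]
tool_rot: [0.0, -0.095, 0.995, -0.0]
contact_force: [-1.6, -0.8, 2.4]
opening: 0.258
finger_force: 62.3
```

>>> arm_command --deltas '[[[0, 0, 0], 0], [[0, 0, 0], 0], [[0, 0, 0], 0], [[0, 0, 0], 0], [[0, 0, 0], 0]]' --grip 0

```text
time_s: 34.65
ee_pos: [0.4686, -0.2392, 0.1987]
tool_rot: [0.0, -0.095, 0.995, 0.0]
contact_force: [0.2, -0.3, -0.3]
opening: 0.5
finger_force: 0.0
```

>>> arm_command --deltas '[[[0, 0, -0.03], 0], [[0, 0, -0.08], 0], [[0, 0, -0.13], 0], [[0, 0, -0.13], 0], [[0, 0, -0.13], 0]]'

```text
time_s: 35.15
ee_pos: [0.4689, -0.2394, 0.2973]
tool_rot: [0.001, -0.095, 0.995, -0.001]
contact_force: [-0.8, 0.1, 0.3]
opening: 0.497
finger_force: 0.0
```

>>> arm_command --deltas '[[[-0.128, 0.367, -0.0067], 0.022], [[-0.128, 0.367, -0.0067], 0.022], [[-0.128, 0.367, -0.0067], 0.022], [[-0.128, 0.367, -0.0067], 0.022], [[-0.128, 0.367, -0.0067], 0.022], [[-0.128, 0.367, -0.0067], 0.022], [[-0.128, 0.367, -0.0067], 0.022]]'

```text
time_s: 35.85
ee_pos: [0.5104, 0.0538, 0.2995]
tool_rot: [-0.001, -0.065, 0.998, 0.001]
contact_force: [0.1, -1.5, 0.3]
opening: 0.504
finger_force: 0.0
```

>>> arm_command --deltas '[[[-0.0865, 0.3765, 0.0267], 0.0106], [[-0.0865, 0.3765, 0.0267], 0.0106], [[-0.0865, 0.3765, 0.0267], 0.0106], [[-0.0865, 0.3765, 0.0267], 0.0106], [[-0.0865, 0.3765, 0.0267], 0.0106], [[-0.0865, 0.3765, 0.0267], 0.0106], [[-0.0865, 0.3765, 0.0267], 0.0106], [[-0.0865, 0.3765, 0.0267], 0.0106]]'

```text
time_s: 36.65
ee_pos: [0.5401, 0.3374, 0.2788]
tool_rot: [-0.002, -0.045, 0.999, -0.001]
contact_force: [-0.4, 0.3, -0.3]
opening: 0.502
finger_force: 0.0
```

```bash
cat > chk.py <<'E'
from m import *
def chk():
    c=cam('top');P=pts(c);hsv=cv2.cvtColor(c['image'],cv2.COLOR_RGB2HSV);H,S,V=[hsv[...,i].astype(int) for i in range(3)]
    ok=(c['depth']>.3)&(S>130)&(V>80)&(P[...,1]<-.15)&(P[...,0]>.35)&(P[...,2]>.027)&(P[...,2]<.06)
    T={'red':(.5043,-.2899),'green':(.4930,-.2338),'blue':(.5155,-.3472)};e=np.array([np.cos(.192),np.sin(.192)]);n_=np.array([-e[1],e[0]])
    for n,h in(('red',(H<6)|(H>174)),('green',(H>45)&(H<75)),('blue',(H>98)&(H<120))):
        for q in comps(ok&h,20):
            ctr,sz,a=rect(P[q][:,:2]);d=ctr-np.array(T[n]);print('tray',n,sz,a,'x',(d@e+.023).round(4),'y',(d@n_).round(4),'z',np.median(P[q][:,2]).round(4))
    return c
E
python3 - <<'E'
from g import *
from chk import chk
chk();gravers(cam('wrist'))
plan([(.540,.3382,.187,95.1),(.540,.3382,.295,95.1),(.50,.04,.30,98),(.4798,-.2947,.295,101)])
E
```

```text
tray green [0.074 0.025] 12.5 x -0.0136 y -0.0003 z 0.036
tray blue [0.072 0.025] 11.6 x -0.008 y 0.0004 z 0.0353
red handle [0.5303 0.3371] [0.074 0.023] tipdir 5.4 (np.int64(643), np.int64(0)) com [0.5403 0.338 ] z 0.0258
now [0.5406 0.3358 0.28  ] 94.99 t 36.8 open 0.499 F [-0.1 -0.6 -0.7] q6 0.47
[[np.float64(0.0005), np.float64(0.0032), np.float64(0.124)], np.float64(-0.0006)] d=0.093 r=0.637
[[np.float64(-0.0), np.float64(0.0), np.float64(-0.144)], -0.0] d=0.108 r=0.637
[[np.float64(0.0885), np.float64(-0.3913), np.float64(-0.0067)], -0.0161] d=0.301 r=0.502
[[np.float64(0.0888), np.float64(-0.4382), np.float64(0.0067)], -0.0167] d=0.335 r=0.563
```

Green and blue lie correctly in the tray, so red is next.

>>> arm_command --deltas '[[[0, 0.002, 0.05], 0], [[0, 0.002, 0.09], 0], [[0, 0.002, 0.115], 0], [[0, 0.002, 0.1235], 0], [[0, 0.002, 0.1235], 0], [[0, 0.002, 0.1235], 0]]'

```text
time_s: 37.35
ee_pos: [0.5413, 0.3383, 0.19]
tool_rot: [0.001, -0.044, 0.999, 0.0]
contact_force: [-0.2, 0.4, -0.3]
opening: 0.502
finger_force: 0.0
```

>>> arm_command --deltas '[[[0, 0, 0], 0], [[0, 0, 0], 0], [[0, 0, 0], 0], [[0, 0, 0], 0], [[0, 0, 0], 0], [[0, 0, 0], 0]]' --grip 1

```text
time_s: 37.95
ee_pos: [0.5413, 0.3393, 0.1907]
tool_rot: [0.002, -0.044, 0.999, 0.001]
contact_force: [0.2, -0.1, 5.2]
opening: 0.255
finger_force: 61.4
```

>>> arm_command --deltas '[[[0, 0, -0.04], 0], [[0, 0, -0.09], 0], [[0, 0, -0.14], 0], [[0, 0, -0.144], 0], [[0, 0, -0.144], 0]]'

```text
time_s: 38.45
ee_pos: [0.5409, 0.3392, 0.2984]
tool_rot: [0.002, -0.044, 0.999, 0.001]
contact_force: [-0.5, 0.4, -1.1]
opening: 0.254
finger_force: 60.6
```

>>> arm_command --deltas '[[[0.01, -0.06, -0.006], -0.016], [[0.025, -0.12, -0.006], -0.016], [[0.04, -0.18, -0.006], -0.016], [[0.055, -0.24, -0.006], -0.016], [[0.07, -0.3, -0.006], -0.016], [[0.08, -0.36, -0.006], -0.016], [[0.0885, -0.391, -0.006], -0.016], [[0.0885, -0.391, -0.006], -0.016]]'

```text
time_s: 39.25
ee_pos: [0.4988, 0.038, 0.2992]
tool_rot: [-0.002, -0.067, 0.998, -0.0]
contact_force: [-0.7, 0.4, -1.2]
opening: 0.256
finger_force: 60.6
```

>>> arm_command --deltas '[[[0.01, -0.06, 0], -0.016], [[0.025, -0.12, 0], -0.016], [[0.04, -0.18, 0], -0.016], [[0.055, -0.24, 0], -0.016], [[0.065, -0.3, 0], -0.016], [[0.075, -0.36, 0], -0.016], [[0.0888, -0.41, 0], -0.016], [[0.0888, -0.438, 0], -0.016]]'

```text
time_s: 40.05
ee_pos: [0.4792, -0.2956, 0.2994]
tool_rot: [-0.001, -0.093, 0.996, 0.001]
contact_force: [-0.3, 1.6, -0.3]
opening: 0.258
finger_force: 60.6
```

>>> arm_command --deltas '[[[0, 0, 0.02], 0], [[0, 0, 0.05], 0], [[0, 0, 0.08], 0], [[0, 0, 0.08], 0], [[0, 0, 0.08], 0]]'

```text
time_s: 40.55
ee_pos: [0.4799, -0.2927, 0.24]
tool_rot: [-0.001, -0.095, 0.995, 0.001]
contact_force: [0.5, -0.4, -1.7]
opening: 0.26
finger_force: 60.6
```

Run:
```python
from g import *
c=cam('wrist');save(c,'w12.png')
plan([(.4798,-.2947,.1987,101)])
```

```text
now [ 0.4804 -0.2931  0.2412] 100.89 t 40.6 open 0.254 F [ 0.4 -0.5 -0.5] q6 -0.74
[[np.float64(0.0011), np.float64(-0.0019), np.float64(0.0566)], np.float64(-0.0006)] d=0.043 r=0.563
```

View pics/w12.png

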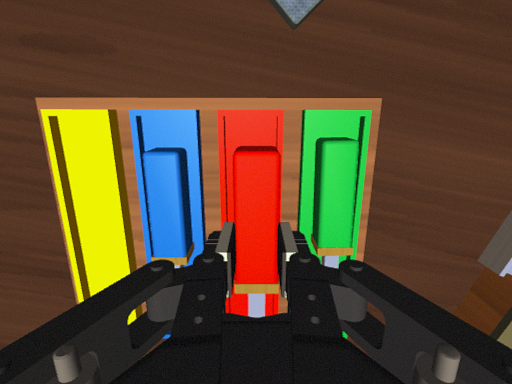

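>>> arm_command --deltas '[[[0.001, -0.0019, 0.025], 0], [[0.001, -0.0019, 0.045], 0], [[0.001, -0.0019, 0.052], 0], [[0.001, -0.0019, 0.0555], 0], [[0.001, -0.0019, 0.0555], 0], [[0.001, -0.0019, 0.0555], 0]]'

```text
time_s: 41.2
ee_pos: [0.4798, -0.2954, 0.2005]
tool_rot: [0.001, -0.094, 0.996, -0.001]
contact_force: [0.4, -0.2, 0.4]
opening: 0.255
finger_force: 60.6
```

>>> arm_command --deltas '[[[0, 0, 0], 0], [[0, 0, 0], 0], [[0, 0, 0], 0], [[0, 0, 0], 0], [[0, 0, 0], 0]]' --grip 0

```text
time_s: 41.7
ee_pos: [0.4794, -0.2952, 0.1996]
tool_rot: [0.0, -0.094, 0.996, -0.0]
contact_force: [-0.1, -0.5, 0.2]
opening: 0.498
finger_force: 0.0
```

>>> arm_command --deltas '[[[0, 0, -0.03], 0], [[0, 0, -0.08], 0], [[0, 0, -0.13], 0], [[0, 0, -0.19], 0], [[0, 0, -0.2], 0], [[0.1, 0.1, -0.2], 0], [[0.2, 0.2, -0.2], 0], [[0.2, 0.2, -0.2], 0]]'

```text
time_s: 42.5
ee_pos: [0.3538, -0.21, 0.3487]
tool_rot: [-0.0, -0.094, 0.996, 0.0]
contact_force: [0.3, 0.1, 0.9]
opening: 0.503
finger_force: 0.0
```

>>> arm_command --deltas '[[[0, 0.05, 0], 0], [[0, 0.1, 0], 0], [[0, 0.15, 0], 0], [[0, 0.2, 0], 0], [[0, 0.2, 0], 0]]'

```text
time_s: 43.0
ee_pos: [0.3256, -0.0607, 0.3491]
tool_rot: [-0.001, -0.097, 0.995, 0.001]
contact_force: [-0.1, -0.4, -0.0]
opening: 0.504
finger_force: 0.0
```

Run:
```python
from chk import *
plan([])
c=chk();P=pts(c)
for q in comps((c['depth']>.3)&(P[...,2]>.035)&(P[...,2]<.06)&(np.hypot(P[...,0]-.396,P[...,1]-.298)<.1),60): print('scr',*rect(P[q][:,:2]),np.median(P[q],0).round(4))
b=cam('scene');I=np.hstack([c['image'],b['image']])
A=cv2.resize(c['image'][130:270,130:420],(780,377));B=cv2.resize(b['image'][120:290,90:400],(400,219))
C=np.zeros((600,780,3),np.uint8);C[:377]=A;C[380:599,:400]=B;cv2.imwrite('pics/end.png',C[:,:,::-1])
```

```text
now [ 0.3256 -0.0607  0.3491] 101.17 t 43.0 open 0.504 F [-0.1 -0.4 -0. ] q6 -0.38
tray red [0.073 0.029] 11.4 x -0.0129 y -0.0023 z 0.0353
tray green [0.073 0.025] 11.4 x -0.0137 y 0.0001 z 0.0359
tray blue [0.071 0.026] 11.9 x -0.0081 y 0.0004 z 0.0356
scr [0.3963 0.2974] [0.131 0.046] -82.3 [0.3958 0.297  0.0479]
```

View pics/end.png

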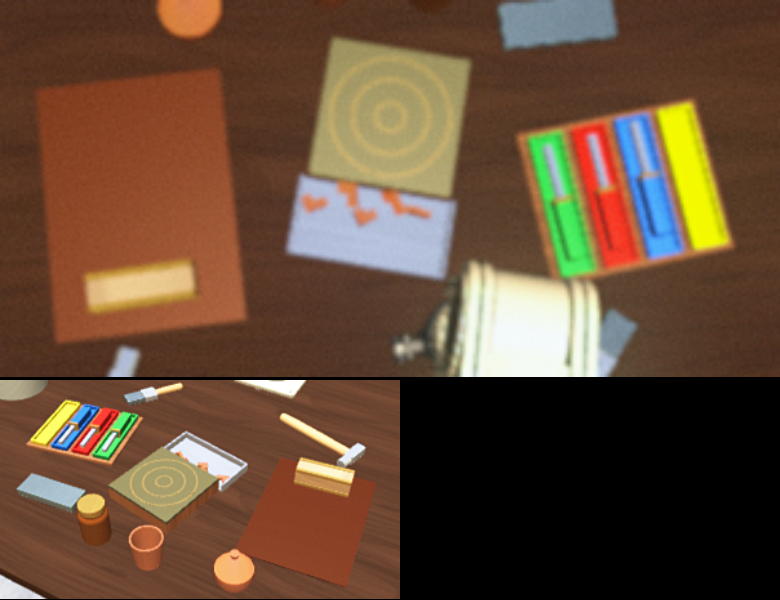

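```bash
python3 -c "
from station import hand_in;print(hand_in())"
```

```text
the job is handed in; nothing more can be done
None
```

I handed the job in after about 43 s of robot time. In the last pictures all five chips are in the scrap pan, with one leaning on the plate's edge. The scraper is back flat on the mat, and the red, green and blue gravers lie in their own troughs with tips away from the robot. There was no yellow graver, and the cup, jar, sugar bowl and oilstone look unmoved; the verdict was not shown.

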